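# Fit a bit in a tilted drill chuck and tighten it

## Robot

A 6-joint arm with a two-finger parallel gripper is mounted at the origin on a cart in front of the work surface, level with it; the furniture and walls round the work are solid. World frame = base frame: x ahead of the robot, y to its left, z up, the work surface at z = 0. Lengths are in m, angles in rad, forces in N, time in s.
With the tool pointing down it reaches from about 0.275 to 0.875 m from the base axis. Payload 12.5 kg.
Tool frame: the origin (TCP) lies where the fingers leave the gripper's body, on its centre line; the fingertips stand 73 mm ahead of it and the grasp point (between the pads) lies 54 mm ahead of it; z points along the fingers, y is the line along which they close (so a half turn about z gives the same grasp; the last joint's range is limited). The gripper opens to 85 mm and grips with 20 to 120 N. Pads are 22 mm wide; open, the fingers measure 114 mm over their backs; the gripper's body (76 mm by 85 mm) begins 54 mm behind the grasp point. The pads swing forward as they close: fully open they stand 13 mm farther back than shut.
Start: joints at [-1.365, 0.351, 1.652, -0, 1.139, -0.085], TCP at [0.158, -0.527, 0.304] pointing down, gripper open.
Joint ranges: [-2.75, 2.75], [-0.79, 2.1], [0.01, 2.65], [-1.57, 4.71], [0.07, 3.14], [-2.87, 2.87]. Speed limits (rad/s): [2.22, 2.22, 2.79, 3.14, 3.14, 3.14].

## Interface

Orientations are given as [roll, pitch, yaw] about the fixed x, y, z axes, in that order (R = Rz(yaw) Ry(pitch) Rx(roll)).
In Python, from bench import ctrl gives the robot as it stands.
- The arm moves only by the shell command python3 -m pendant 'ROWS' [FORCE]. ROWS is JSON, a list of rows, each an object with "gripper": the opening in per cent of the stroke, from 0 (shut) to 100 (fully open); "delta_pos": the shift along the tool's x, y, z in units of 30 mm (1.0 is 30 mm), a list of three; "roll": the turn about the tool's z in units of 5 degrees (1.0 is 5 degrees). A call has 1 to 10 rows; each row shifts and turns the commanded pose from where the row before left it, along the tool's axes as they then stand; what a row does not reach is not made up. A row lasts 1/12 s, in which the tool goes at most 41.7 mm and 7.16 degrees, less where a joint would pass 70% of its speed; a pose out of reach is approached as far as the arm can. A call is refused whole if a number of a shift passes 1 or a number of a turn 1, either way. A call with a gripper value outside its range is refused whole. The fingers move at their own pace and stop on an object; FORCE is the grip in N (left out, the last holds). Time passes only in rows, so rows that do not move let the fingers close. It gives the time, the measured TCP pose, the force, the opening and the grip force at its end, in the units of the state.
- ctrl.observe(): the state, without advancing time (a new reading comes with each control period).
- ctrl.snapshot(name): name is "scene" or "top"; returns a dict with "img" (480x640x3 uint8, blue, green, red), "intrinsics" (3x3 intrinsics, pixels), "rvec" (rotation vector, rad) and "tvec" (3), from world to camera coordinates, as OpenCV has them. Camera axes: x right, y down, z forward; pixel columns grow to the right and rows downward; lengths in m; the calibration is good to about 2 mm. A picture is of the moment at which its call begins. There is no depth.
- ctrl.close_job(): hands the job in; it is judged then, once.
Trained networks look in a picture, given as the dict that the camera call returned (one of the last four; its "shot" number tells which), for a name from the list of things; names that differ only in an ending like _2 or _b are one class to them, and where a whole thing is asked for, a point or a joint stands for the part that bears it (a point fixed in the world has none). Each returns a list of dicts, best first, with "conf" (0 to 1); they miss things now and then, are a little off and sometimes report something else, mostly with a low value. They report only what shows in the picture. A call takes as long as a camera call. They do not tell look-alikes from the thing itself.
- ctrl.look_for(query, picture): "bbox" ([centre column, centre row, width, height] in pixels, round what is visible of it).
- ctrl.outline_of(query, picture): "region" (480x640 bool, what is visible of it) and "bbox" ([centre column, centre row, width, height] in pixels, round what is visible of it).
The state is a dict: "time": time; "qpos": joint angles; "joint_velocities": joint speeds; "effort": joint torques, N m; "tcp_pos": TCP position; "tool_rot": TCP orientation; "contact_force": force on the tool from outside, world axes, zero at the start; "moment": the same for the moment, N m; "finger_gap": finger opening in m; "grip_force": force on a finger pad.
Only numpy, scipy, OpenCV 4.12 (cv2) and the standard library are available. Lean on these libraries where they do the work, as an engineer would, in place of code of your own. Each camera call takes 0.05 s, during which the arm holds its last target. There are 200 camera calls.

## Task

On the drill stand, first slide the yellow spindle lock away from you fully home to its far stop. Then take the bit with the red head from the wooden rack, put its shank into the open chuck until its shoulder sits on the jaws and let go, and turn the chuck's black sleeve clockwise (seen from the bit's end) until the three jaws hold the bit tight and straight. Leave the other two bits in the rack and do not push or tip the glue bottle and the jar.

Things in the scene. Friction and masses are not known exactly. Their poses are not given: they have to be found in the camera images.
- chuck: Chuck on a green motor, leaning 35 degrees from vertical to the stand's front (-x). Origin: centre of its mouth, in the plane of the jaw tips, 181 mm above the worktop; z: chuck's axis, out of the mouth; y: level. Open jaws leave about 20 mm clear, as does the bore below; 66 mm deep in all. Black ribbed sleeve, 44 mm in diameter, 3 to 64 mm below the mouth; motor below it 58 mm in diameter.
- sleeve (a joint): Turn of the sleeve about the chuck's axis, rad: 0 open, grows clockwise seen from the bit's end (about minus chuck z), starts at 0 to 0.4, end stop 2.75. Moves all jaws together, 2.3 mm inward a rad; they meet a 12 mm shank at about 2.2, firmly tight from about 2.45. Takes 0.35 N m, more once the jaws press; stays where left. Needs several grasps.
- jaw_1: One of the three steel jaws in the chuck's mouth (42 mm long, 18 mm wide); origin: on the chuck's axis at the mouth when the chuck is fully open, moving with the jaw. It is the lowest; a loose bit rests against it.
- jaw_2: Second jaw, 120 degrees on.
- jaw_3: Third jaw, 240 degrees on.
- lock_grip (a point): Centre of the yellow spindle lock's upright grip on the stand, 44 mm above the worktop: 30 mm along x, 16 mm across y, top 16 mm above this point, foot 20 mm below it. Slides level along its own +x, away from the stand's front. Its track runs 120 mm to the -y side of the chuck's axis. Axes as the stand's.
- lock (a joint): Travel of the spindle lock in m: starts between 0 and 0.02, far end stop at 0.062; 2.5 N of friction, stays where it is left.
- bit_red_head (a point): Centre of the red cylindrical head (32 mm in diameter, 24 mm high) of the bit to fit, 0.12 kg, 92 mm long, upright in one of the rack's holes; z along the bit from shank to head. Below the head a steel collar 31 mm in diameter, 10 mm high, then a round shank 12 mm in diameter, 58 mm long.
- bit_red_shoulder (a point): Underside of the red bit's collar on the bit's axis, 22 mm below the head's centre: this face rests on the rack's top, and on the jaw tips once fitted; z axis as the head's.
- bit_blue_head (a point): Centre of the head of the blue bit, same shape and size as the red one; stays in the rack.
- bit_yellow_head (a point): Centre of the head of the yellow bit, same shape and size; stays in the rack.
- rack: Fixed wooden rack, 60 mm (x) by 210 mm (y) by 70 mm high, origin at the centre of its underside; three holes 15 mm wide, 64 mm deep on its y axis at -70, 0 and 70 mm.
- jar_mid (a point): Middle of a screw-top glass jar with green lid, 67 mm in diameter, 95 mm high, standing in front of the rack; leave it alone.
- glue_mid (a point): Middle of an upright yellow glue bottle with red nozzle, 41x62 mm, 200 mm high; leave it alone.
There are look-alikes about, which are no part of the job. Leave any green look-alike of the part that bears bit_red_head alone.

How it is judged:
On the way, in this order (a step that is already met when the one before it is completed fails the run):
1. the spindle lock is slid home to its far stop (value of joint lock above 0.056 m), for 0.2 s.
2. the red bit stands in the chuck with its shoulder on the jaws, let go (horizontal distance between bit_red_shoulder and chuck below 0.01 m and z of bit_red_shoulder in the frame of chuck below 0.005 m and angle between the z axis of bit_red_shoulder and the z axis of chuck, either way round below 0.25 rad and contact force between the fingers and anything else below 0.5 N), for 0.1 s.
3. the sleeve is turned until all three jaws press on the shank (value of joint sleeve above 2 rad and contact force between each of jaw_1, jaw_2, jaw_3 and anything else above 5 N), for 0.2 s.
At the end, for the whole second after the job is handed in: Lock within 6 mm of its far stop; red bit in the chuck, shoulder within 6 mm of the mouth's centre, within 0.08 rad of the chuck's axis, sleeve past 2.0 rad and each jaw pressing with over 5 N; other bits within 20 mm, jar and glue bottle within 30 mm of their starts (all of step 3 and value of joint lock above 0.056 m and distance between bit_red_shoulder and chuck below 0.006 m and angle between the z axis of bit_red_shoulder and the z axis of chuck, either way round below 0.08 rad and distance of each of bit_blue_head, bit_yellow_head from where it was at the start of the episode below 0.02 m and distance of each of jar_mid, glue_mid from where it was at the start of the episode below 0.03 m); the robot touches nothing.
It fails at once if the jar or the glue bottle is tipped (angle between any of jar_mid, glue_mid's own z axis and vertical above 0.4 rad).
It fails at once if the blue or yellow bit is pulled out of the rack (distance of any of bit_blue_head, bit_yellow_head from where it was at the start of the episode above 0.03 m).
It also fails if it takes over 59 s, if anything falls off the work surface, if the arm or the gripper's body presses on something with over 40 N, if the wrist force passes 120 N, or if a joint passes its speed limit or range.

## Working session

There is one attempt and no reset: what is moved stays moved. The work goes in short steps, Python scripts to look and compute and a shell command to move; the robot and the scene stay as the last step left them, time stands still between calls to the robot, and variables do not carry over. Pictures are saved under pics/ and viewed, at most 10 in all, crops included, and the job is handed in when it is done.

```bash
mkdir -p pics; ls; cat > h.py <<'E'
import numpy as np, cv2
from bench import ctrl
def cam(s):
    R=cv2.Rodrigues(np.array(s["rvec"],float))[0]; return np.array(s["intrinsics"]),R,np.array(s["tvec"]).ravel()
def ray(s,uv):
    K,R,t=cam(s); d=R.T@np.linalg.inv(K)@np.array([uv[0],uv[1],1.]); return -R.T@t,d/np.linalg.norm(d)
def atz(s,uv,z):
    o,d=ray(s,uv); return o+d*(z-o[2])/d[2]
def tri(s1,a,s2,b):
    o1,d1=ray(s1,a);o2,d2=ray(s2,b)
    x=np.linalg.lstsq(np.c_[d1,-d2],o2-o1,rcond=None)[0]
    p,q=o1+d1*x[0],o2+d2*x[1]; return (p+q)/2,np.linalg.norm(p-q)
def proj(s,P):
    K,R,t=cam(s); return cv2.projectPoints(np.atleast_2d(np.array(P,float)),np.array(s["rvec"],float),t,K,None)[0][:,0]
E
python3 - <<'E'
from h import *
S=ctrl.snapshot("scene");T=ctrl.snapshot("top")
cv2.imwrite("pics/s0.png",S["img"]);cv2.imwrite("pics/t0.png",T["img"])
for s in(S,T):
    print(ray(s,(320,240)))
    for n in["chuck","sleeve","jaw_1","lock_grip","bit_red_head","bit_blue_head","bit_yellow_head","rack","jar_mid","glue_mid"]:
        print(n,[(round(r["conf"],2),np.round(r["bbox"]).astype(int).tolist()) for r in ctrl.look_for(n,s)][:4])
print(ctrl.observe())
E
```

```text
pics
(array([-0.1911689 ,  0.53043592,  0.53230898]), array([ 0.75825503, -0.50072824, -0.4175171 ]))
chuck [(0.67, [285, 233, 28, 89]), (0.6, [378, 246, 50, 60])]
sleeve [(0.83, [383, 231, 32, 32]), (0.52, [235, 272, 18, 22])]
jaw_1 [(0.48, [395, 220, 13, 10])]
lock_grip [(0.57, [411, 261, 2, 12])]
bit_red_head [(0.68, [276, 315, 18, 50]), (0.67, [237, 272, 19, 22])]
bit_blue_head [(0.57, [200, 276, 24, 20])]
bit_yellow_head [(0.63, [234, 275, 20, 23]), (0.52, [269, 270, 13, 19])]
rack [(0.74, [235, 298, 110, 53])]
jar_mid [(0.77, [210, 322, 40, 69])]
glue_mid [(0.88, [286, 233, 26, 85])]
(array([0.39504464, 0.0742426 , 1.00906307]), array([ 0.19025238,  0.00271564, -0.98173146]))
chuck [(0.86, [394, 273, 51, 63])]
sleeve [(0.75, [406, 286, 33, 36])]
jaw_1 [(0.38, [414, 290, 5, 5])]
lock_grip [(0.65, [451, 281, 18, 14])]
bit_red_head [(0.82, [241, 244, 17, 10]), (0.54, [256, 305, 15, 21])]
bit_blue_head [(0.66, [213, 229, 17, 17])]
bit_yellow_head [(0.74, [274, 258, 20, 20])]
rack [(0.78, [244, 248, 103, 69])]
jar_mid [(0.6, [205, 286, 42, 34])]
glue_mid [(0.92, [326, 190, 23, 47])]
{'time': 1.1, 'qpos': array([-1.36458474e+00,  3.50726393e-01,  1.65177523e+00, -8.82805720e-06,
        1.13908230e+00, -8.46050344e-02]), 'joint_velocities': array([-1.14440905e-04,  1.97035194e-03, -4.49340695e-04,  1.18924269e-03,
        1.70061310e-03, -9.24154171e-05]), 'effort': array([ 3.41150007e-03, -5.06021047e+01, -2.91639608e+01,  1.03328498e-04,
        6.35940669e-04, -7.39553826e-06]), 'tcp_pos': array([ 0.15772463, -0.52690043,  0.30388452]), 'tool_rot': array([3.14158463e+00, 8.72770721e-06, 2.90820312e-01]), 'contact_force': array([ 0.53519666, -0.22969594,  0.57658117]), 'moment': array([-0.03233013, -0.07754472,  0.02645635]), 'grip_force': 0.0, 'finger_gap': 0.08559565578815499}
```

```bash
python3 - <<'E'
import cv2
a=cv2.imread("pics/s0.png");b=cv2.imread("pics/t0.png")
cv2.imwrite("pics/s0c.png",cv2.resize(a[180:380,160:430],None,fx=2.96,fy=2.96,interpolation=cv2.INTER_CUBIC))
cv2.imwrite("pics/t0c.png",cv2.resize(b[150:370,180:480],None,fx=2.66,fy=2.66,interpolation=cv2.INTER_CUBIC))
E
```

```text
(no output)
```

View pics/s0c.png

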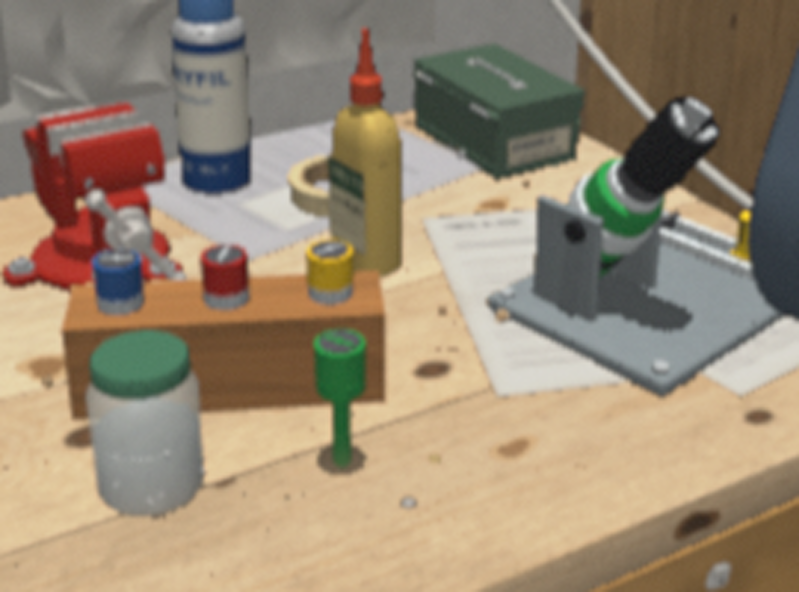

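View pics/t0c.png

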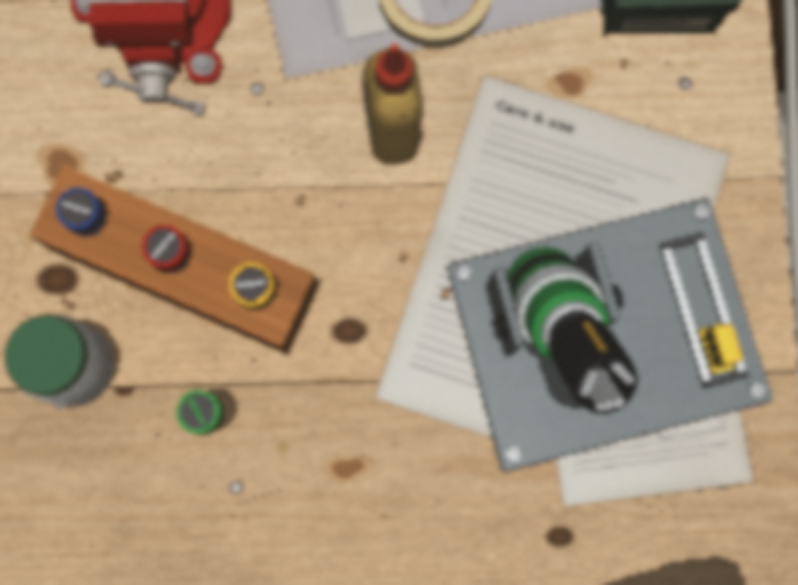

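```bash
cat > fit.py <<'E'
from h import *
from scipy.optimize import minimize
def cyl(o,ax,parts,n=48):
    ax=ax/np.linalg.norm(ax); u=np.cross(ax,[0.3,1,.1]);u/=np.linalg.norm(u);v=np.cross(ax,u);a=np.linspace(0,2*np.pi,n,endpoint=False)
    return np.concatenate([o+ax*z+r*(np.outer(np.cos(a),u)+np.outer(np.sin(a),v)) for z,r in parts])
def box(c,yaw,sx,sy,z0,z1):
    R=np.array([[np.cos(yaw),-np.sin(yaw)],[np.sin(yaw),np.cos(yaw)]])
    return np.array([[*(np.array(c)+R@[a*sx/2,b*sy/2]),z] for a in(-1,1) for b in(-1,1) for z in(z0,z1)])
def softmask(s,P,k=8):
    h=cv2.convexHull(proj(s,P).astype(np.float32)); m=np.zeros((480,640),np.uint8)
    cv2.fillPoly(m,[np.round(h*16).astype(int)],255,cv2.LINE_AA,4); return cv2.GaussianBlur(m/255.,(0,0),1.2)
def fit(obs,model,x0,step):
    M=[(s,cv2.GaussianBlur(m.astype(float),(0,0),1.2)) for s,m in obs]
    f=lambda x:sum(((softmask(s,model(x))-m)**2).sum()/m.sum() for s,m in M)
    x0=np.array(x0,float);sim=np.vstack([x0]+[x0+np.eye(len(x0))[i]*step[i] for i in range(len(x0))])
    r=minimize(f,x0,method="Nelder-Mead",options=dict(initial_simplex=sim,xatol=1e-4,fatol=1e-5,maxiter=600))
    return r.x,r.fun
def near(s,q,uv,d=25):
    c=[r for r in ctrl.outline_of(q,s) if np.hypot(*(np.array(r["bbox"][:2])-uv))<d]
    return c[0]["region"] if c else None
A=np.radians(35)
def axis(y): return np.array([-np.sin(A)*np.cos(y),-np.sin(A)*np.sin(y),np.cos(A)])
E
python3 - <<'E'
from fit import *
S=ctrl.snapshot("scene");T=ctrl.snapshot("top")
g=lambda q,a,b:[(s,m) for s,m in((S,near(S,q,a) if a else None),(T,near(T,q,b) if b else None)) if m is not None]
sl=g("sleeve",(383,231),(406,286));rd=g("bit_red_head",(237,272),(241,244));lk=g("lock_grip",None,(451,281));rk=g("rack",(235,298),(244,248))
lk2=g("lock_grip",(411,261),None)
for o in(sl,rd,lk,rk,lk2):print([int(m.sum()) for _,m in o])
msl=lambda x:cyl(np.array([x[0],x[1],.181]),axis(x[2]),[(-.003,.022),(-.064,.022)])
p0=atz(T,(414,290),.181)
for o in(sl,sl[:1],sl[1:]):print("chuck",p0,fit(o,msl,[p0[0],p0[1],.25],[.01,.01,.1]))
mr=lambda x:cyl(np.array([x[0],x[1],.07]),np.array([0,0,1.]),[(0,.0155),(.01,.016),(.034,.016)])
p0=atz(T,(241,244),.09)
for o in(rd,rd[:1],rd[1:]):print("red",p0,fit(o,mr,p0[:2],[.01,.01]))
p0=atz(T,(451,281),.05)
print("lock",p0,fit(lk,lambda x:box(x[:2],x[2],.03,.016,.024,.06),[p0[0],p0[1],.25],[.01,.01,.1]))
p0=atz(T,(244,248),.05)
print("rack",p0,fit(rk,lambda x:box(x[:2],x[2],.06,.21,0,.07),[p0[0],p0[1],-.43],[.01,.01,.1]))
for q,a in(("glue_mid",(326,190)),("jar_mid",(205,286))):
    print(q,atz(T,a,.1))
print(ctrl.observe()["time"])
cv2.imwrite("pics/m.png",np.hstack([np.where(sl[0][1][...,None],[0,0,255],S["img"])[190:280,330:440],np.where(sl[-1][1][...,None],[0,0,255],T["img"])[230:320,370:480]]).astype(np.uint8).repeat(3,0).repeat(3,1))
E
```

```text
[504, 586]
[315, 212]
[224]
[3078, 2746]
[]
chuck [ 0.46394739 -0.08391062  0.181     ] (array([ 0.45328462, -0.0675349 ,  0.01993437]), np.float64(0.7337001490119042))
chuck [ 0.46394739 -0.08391062  0.181     ] (array([ 0.45403155, -0.07667673,  0.29412875]), np.float64(0.34926480261952414))
chuck [ 0.46394739 -0.08391062  0.181     ] (array([ 0.4567418 , -0.06828495,  0.09736613]), np.float64(0.39531595447059614))
red [0.56864193 0.23163047 0.09      ] (array([0.56868559, 0.22888358]), np.float64(0.23544297938906988))
red [0.56864193 0.23163047 0.09      ] (array([0.56681912, 0.22795984]), np.float64(0.0665591135924538))
red [0.56864193 0.23163047 0.09      ] (array([0.56876525, 0.22995769]), np.float64(0.14552397529468675))
lock [ 0.49124036 -0.18412437  0.05      ] (array([ 0.49412629, -0.18380504,  0.2852791 ]), np.float64(0.008807227162567105))
rack [0.56775802 0.23226071 0.05      ] (array([ 0.56884496,  0.22839034, -0.44285333]), np.float64(0.769094895110721))
glue_mid [0.67171845 0.06276045 0.1       ]
jar_mid [0.48689621 0.29763769 0.1       ]
1.6
```

View pics/m.png

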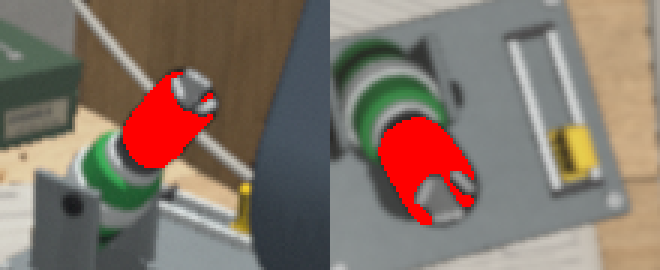

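```bash
python3 - <<'E'
from fit import *
S=ctrl.snapshot("scene");T=ctrl.snapshot("top")
def hull(m):
    o=np.zeros(m.shape,np.uint8);h=cv2.convexHull(np.argwhere(m)[:,::-1].astype(np.int32));cv2.fillPoly(o,[h],1);return o>0
hs=[]
for s,a in((S,(383,231)),(T,(406,286))):
    m=near(s,"sleeve",a)
    for q in("jaw_1","jaw_2","jaw_3"):
        for r in ctrl.outline_of(q,s):
            if np.hypot(*(np.array(r["bbox"][:2])-a))<28 and r["conf"]>.3: m=m|r["region"]
    hs.append((s,hull(m)));print(m.sum(),hs[-1][1].sum())
for z0 in(0.,-.003):
  msl=lambda x:cyl(np.array([x[0],x[1],.181]),axis(x[2]),[(z0,.022 if z0 else .018),(-.003,.022),(-.064,.022)])
  for o in(hs,hs[:1],hs[1:]):
    r=fit(o,msl,[.456,-.075,.27],[.01,.01,.1]);f2=fit(o,lambda x:msl([x[0],x[1],.28]),[.456,-.075],[.01,.01])
    print(np.round(r[0],4),round(r[1],3),"yaw fixed",np.round(f2[0],4),round(f2[1],3))
# plate yaw, check
x=[.456,-.075,.28]
P=cyl(np.array([f2[0][0],f2[0][1],.181]),axis(.28),[(-.003,.022),(-.064,.022)])
out=[]
for (s,m),b in zip(hs,((190,330),(230,370))):
    im=s["img"].copy()
    im=cv2.resize(im[b[0]:b[0]+90,b[1]:b[1]+110],None,fx=3.5,fy=3.5,interpolation=cv2.INTER_CUBIC)
    for p in proj(s,P): cv2.circle(im,tuple(np.round((p-[b[1],b[0]]+.5)*3.5).astype(int).tolist()),1,(0,255,255),-1)
    out.append(im)
cv2.imwrite("pics/m2.png",np.hstack(out));np.save("hs.npy",[m for _,m in hs]);print(ctrl.observe()["time"])
E
```

```text
628 702
817 887
[ 0.4542 -0.073   0.228 ] 0.062 yaw fixed [ 0.4539 -0.0737] 0.069
[ 0.4522 -0.0722  0.1174] 0.02 yaw fixed [ 0.4546 -0.0769] 0.031
[ 0.4551 -0.0715  0.2028] 0.014 yaw fixed [ 0.4554 -0.0728] 0.017
[ 0.4541 -0.0725  0.2034] 0.058 yaw fixed [ 0.4539 -0.0737] 0.069
[ 0.4519 -0.0722  0.105 ] 0.02 yaw fixed [ 0.454  -0.0764] 0.029
[ 0.4551 -0.0715  0.2028] 0.014 yaw fixed [ 0.4554 -0.0728] 0.017
2.1
```

View pics/m2.png

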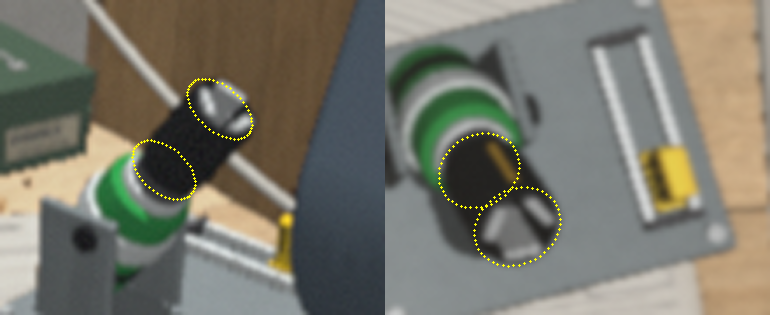

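```bash
cat >> h.py <<'E'
def delta(tgt,yaw=None):
    o=ctrl.observe();p=np.array(o["tcp_pos"]);y=o["tool_rot"][2];d=np.array(tgt)-p
    t=np.array([np.cos(y)*d[0]+np.sin(y)*d[1],np.sin(y)*d[0]-np.cos(y)*d[1],-d[2]])/.03
    # roll about tool z (down): +roll decreases yaw
    r=None if yaw is None else -np.degrees((yaw-y+np.pi)%(2*np.pi)-np.pi)/5
    print("t",round(o["time"],2),"pos",p.round(4),"yaw",round(y,4),"F",np.array(o["contact_force"]).round(1),"gap",round(o["finger_gap"],4),"-> delta units",t.round(2),"roll",None if r is None else round(r,2))
E
python3 - <<'E'
from h import *
T=ctrl.snapshot("top")
P=[atz(T,p,.008)[:2] for p in((349.9,249.6),(369.8,325.9),(469.8,300.4),(446.5,224.4))]
for i in range(4):
    d=P[(i+1)%4]-P[i];print(P[i].round(3),np.degrees(np.arctan2(d[1],d[0])).round(1),np.linalg.norm(d).round(3))
delta([.4505,-.1956,.30],.26)
E
```

```text
[0.567 0.014] -167.5 0.164
[ 0.407 -0.022] -77.2 0.215
[ 0.454 -0.231] 12.7 0.167
[ 0.617 -0.195] 103.5 0.215
t 2.15 pos [ 0.1577 -0.5269  0.3039] yaw 0.2908 F [ 0.2 -0.2 -0.3] gap 0.0855 -> delta units [12.52 -7.78  0.13] roll 0.35
```

```bash
python3 -m pendant '[{"gripper":0,"delta_pos":[1,-0.65,0],"roll":0.72},{"gripper":0,"delta_pos":[1,-0.65,0],"roll":0},{"gripper":0,"delta_pos":[1,-0.65,0],"roll":0},{"gripper":0,"delta_pos":[1,-0.65,0],"roll":0},{"gripper":0,"delta_pos":[1,-0.65,0],"roll":0},{"gripper":0,"delta_pos":[1,-0.65,0],"roll":0},{"gripper":0,"delta_pos":[1,-0.65,0],"roll":0},{"gripper":0,"delta_pos":[1,-0.65,0],"roll":0},{"gripper":0,"delta_pos":[1,-0.65,0],"roll":0},{"gripper":0,"delta_pos":[1,-0.65,0],"roll":0}]' 20; python3 -c "
from h import *
delta([.450,-.194,.110],.228)"
```

```text
time: 2.98
tcp_pos: [0.4052, -0.2661, 0.3041]
tool_rot: [3.141, -0.0, 0.228]
contact_force: [0.2, -1.4, -0.1]
finger_gap: 0.0004
grip_force: 0.0
t 2.98 pos [ 0.4052 -0.2661  0.3041] yaw 0.2279 F [ 0.2 -1.4 -0.1] gap 0.0004 -> delta units [ 2.   -2.01  6.47] roll -0.0
```

```bash
python3 -m pendant '[{"gripper":0,"delta_pos":[0.7,-0.7,0.9],"roll":0},{"gripper":0,"delta_pos":[0.7,-0.7,0.9],"roll":0},{"gripper":0,"delta_pos":[0.6,-0.6,0.9],"roll":0},{"gripper":0,"delta_pos":[0,0,1],"roll":0},{"gripper":0,"delta_pos":[0,0,1],"roll":0},{"gripper":0,"delta_pos":[0,0,1],"roll":0},{"gripper":0,"delta_pos":[0,0,0.75],"roll":0},{"gripper":0,"delta_pos":[0.5,0,0],"roll":0},{"gripper":0,"delta_pos":[0.5,0,0],"roll":0}]'; python3 -m pendant '[{"gripper":0,"delta_pos":[0.35,0,0],"roll":0},{"gripper":0,"delta_pos":[0.35,0,0],"roll":0},{"gripper":0,"delta_pos":[0.3,0,0],"roll":0}]'; python3 -c "
from h import *
T=ctrl.snapshot('top');print([(r['conf'],r['bbox']) for r in ctrl.look_for('lock_grip',T)]);cv2.imwrite('pics/t1.png',cv2.resize(T['img'][200:350,340:540],None,fx=3,fy=3))
delta([.450,-.194,.110],.228)"
```

```text
time: 3.73
tcp_pos: [0.4776, -0.1885, 0.1088]
tool_rot: [-3.139, 0.003, 0.227]
contact_force: [-3.8, -1.2, -2.3]
finger_gap: 0.0
grip_force: 1.4
time: 3.98
tcp_pos: [0.5081, -0.1818, 0.1104]
tool_rot: [-3.141, 0.001, 0.228]
contact_force: [-2.3, -0.5, -1.6]
finger_gap: -0.0002
grip_force: 1.4
[(0.39, [404.6, 284.6, 36.2, 31.9]), (0.35, [439.9, 258.2, 2.5, 5.0])]
t 4.08 pos [ 0.5088 -0.1819  0.1107] yaw 0.2286 F [-0.4 -0.2  0.7] gap 0.0002 -> delta units [-2.   -0.05  0.02] roll 0.01
```

View pics/t1.png

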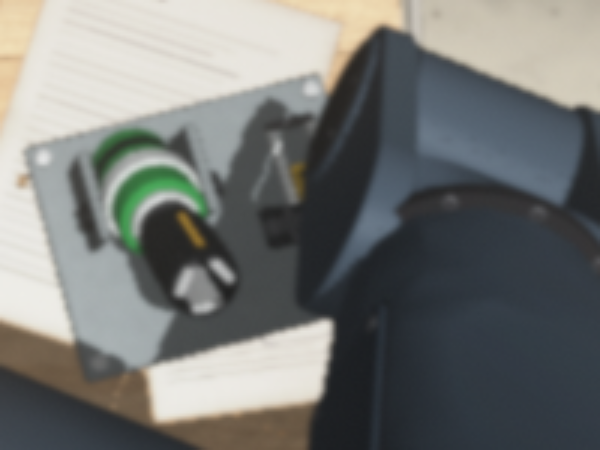

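```bash
python3 -m pendant '[{"gripper":0,"delta_pos":[0.2,0,0],"roll":0},{"gripper":0,"delta_pos":[0.15,0,0],"roll":0}]'; python3 -m pendant '[{"gripper":0,"delta_pos":[0.15,0,0],"roll":0},{"gripper":0,"delta_pos":[0,0,0],"roll":0}]'
```

```text
time: 4.25
tcp_pos: [0.5179, -0.1797, 0.1106]
tool_rot: [-3.142, 0.0, 0.228]
contact_force: [-3.4, 0.5, 0.0]
finger_gap: -0.0
grip_force: 1.3
time: 4.42
tcp_pos: [0.5229, -0.1786, 0.1106]
tool_rot: [3.141, -0.001, 0.228]
contact_force: [-0.0, 0.0, -0.4]
finger_gap: -0.0002
grip_force: 0.0
```

```bash
python3 -m pendant '[{"gripper":0,"delta_pos":[0.15,0,0],"roll":0},{"gripper":0,"delta_pos":[0,0,0],"roll":0}]'
```

```text
time: 4.58
tcp_pos: [0.5271, -0.1776, 0.1105]
tool_rot: [3.141, -0.001, 0.228]
contact_force: [0.1, -0.1, -0.7]
finger_gap: 0.0
grip_force: 0.0
```

```bash
python3 -m pendant '[{"gripper":0,"delta_pos":[0.15,0,0],"roll":0}]';python3 -m pendant '[{"gripper":0,"delta_pos":[0.1,0,0],"roll":0}]'; python3 -m pendant '[{"gripper":0,"delta_pos":[0.1,0,0],"roll":0}]'
```

```text
time: 4.67
tcp_pos: [0.529, -0.1769, 0.1103]
tool_rot: [-3.14, 0.005, 0.229]
contact_force: [-41.3, -17.8, 31.0]
finger_gap: -0.0004
grip_force: 22.0
time: 4.75
tcp_pos: [0.5297, -0.1768, 0.1104]
tool_rot: [-3.138, 0.012, 0.23]
contact_force: [-51.3, -19.8, 36.5]
finger_gap: 0.0003
grip_force: 27.4
time: 4.83
tcp_pos: [0.5304, -0.1767, 0.1103]
tool_rot: [-3.137, 0.018, 0.23]
contact_force: [-67.0, -27.2, 48.1]
finger_gap: 0.0001
grip_force: 36.4
```

```bash
python3 -m pendant '[{"gripper":0,"delta_pos":[-0.8,0,0],"roll":0},{"gripper":0,"delta_pos":[-0.8,0,0],"roll":0},{"gripper":0,"delta_pos":[0,0,-1],"roll":0},{"gripper":0,"delta_pos":[0,0,-1],"roll":0},{"gripper":0,"delta_pos":[0,0,-1],"roll":0},{"gripper":60,"delta_pos":[-0.5,1,-0.8],"roll":0},{"gripper":60,"delta_pos":[-0.5,1,-0.8],"roll":0},{"gripper":60,"delta_pos":[-0.5,1,-0.8],"roll":0},{"gripper":60,"delta_pos":[0,0.8,-0.8],"roll":0}]' 20; python3 -c "
from fit import *
T=ctrl.snapshot('top');R=[(r['conf'],r['bbox']) for r in ctrl.look_for('lock_grip',T)];print(R)
m=ctrl.outline_of('lock_grip',T)[0]['region']
print(fit([(T,m)],lambda x:box(x[:2],.228,.03,.016,.024,.06),[.55,-.17],[.01,.01]))
cv2.imwrite('pics/t2.png',cv2.resize(T['img'][200:350,340:540],None,fx=3,fy=3))
delta([.450,-.194,.110],.228)"
```

```text
time: 5.58
tcp_pos: [0.4705, -0.3095, 0.2981]
tool_rot: [3.141, -0.0, 0.227]
contact_force: [1.9, -0.8, 0.2]
finger_gap: 0.0483
grip_force: 0.0
[(0.5, [443.8, 250.3, 19.0, 14.8]), (0.18, [393.5, 272.6, 44.4, 63.7])]
(array([ 0.55355469, -0.16976563]), np.float64(0.006934973115026201))
t 5.73 pos [ 0.4724 -0.3089  0.298 ] yaw 0.2259 F [-0.3  0.4 -0.9] gap 0.0511 -> delta units [ 0.13 -3.9   6.27] roll -0.02
```

View pics/t2.png

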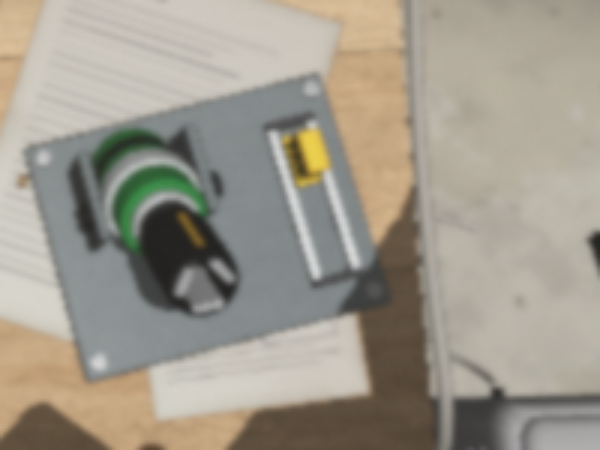

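```bash
python3 -c "
from h import *
delta([.568,.229,.30],1.13)"
```

```text
t 5.73 pos [ 0.4724 -0.3089  0.298 ] yaw 0.2259 F [-0.3  0.4 -0.9] gap 0.0511 -> delta units [  7.12 -16.76  -0.07] roll -10.36
```

```bash
python3 -m pendant '[{"gripper":60,"delta_pos":[0.1,-0.95,-0.3],"roll":0},{"gripper":60,"delta_pos":[0.1,-0.95,-0.3],"roll":0},{"gripper":60,"delta_pos":[0.3,-0.95,0],"roll":0},{"gripper":60,"delta_pos":[0.3,-0.95,0],"roll":0},{"gripper":60,"delta_pos":[0.3,-0.95,0],"roll":0},{"gripper":60,"delta_pos":[0.3,-0.95,0],"roll":0},{"gripper":60,"delta_pos":[0.4,-0.95,0],"roll":0},{"gripper":60,"delta_pos":[0.4,-0.95,0],"roll":0},{"gripper":60,"delta_pos":[0.4,-0.95,0],"roll":0},{"gripper":60,"delta_pos":[0.5,-0.95,0],"roll":0}]'; python3 -m pendant '[{"gripper":60,"delta_pos":[0.5,-0.95,0],"roll":0},{"gripper":60,"delta_pos":[0.5,-0.95,0],"roll":0},{"gripper":60,"delta_pos":[0.5,-0.95,0],"roll":0},{"gripper":60,"delta_pos":[0.5,-0.95,0],"roll":0},{"gripper":60,"delta_pos":[0.5,-0.95,0],"roll":0},{"gripper":60,"delta_pos":[0.5,-0.95,0],"roll":0},{"gripper":60,"delta_pos":[0.5,-0.95,0],"roll":0},{"gripper":60,"delta_pos":[0.5,-0.6,0],"roll":0}]';python3 -m pendant '[{"gripper":60,"delta_pos":[0,0,0],"roll":-1},{"gripper":60,"delta_pos":[0,0,0],"roll":-1},{"gripper":60,"delta_pos":[0,0,0],"roll":-1},{"gripper":60,"delta_pos":[0,0,0],"roll":-1},{"gripper":60,"delta_pos":[0,0,0],"roll":-1},{"gripper":60,"delta_pos":[0,0,0],"roll":-1},{"gripper":60,"delta_pos":[0,0,0],"roll":-1},{"gripper":60,"delta_pos":[0,0,0],"roll":-1},{"gripper":60,"delta_pos":[0,0,0],"roll":-1},{"gripper":60,"delta_pos":[0,0,0],"roll":-1}]'; python3 -c "
from h import *
delta([.568,.229,.152],1.13)"
```

```text
time: 6.57
tcp_pos: [0.4972, -0.0062, 0.3133]
tool_rot: [-3.141, 0.002, 0.229]
contact_force: [0.6, -0.3, -0.4]
finger_gap: 0.0509
grip_force: 0.0
time: 7.23
tcp_pos: [0.5646, 0.2338, 0.313]
tool_rot: [-3.141, 0.002, 0.23]
contact_force: [-0.1, -0.5, 0.6]
finger_gap: 0.0509
grip_force: 0.0
time: 8.07
tcp_pos: [0.5648, 0.2311, 0.313]
tool_rot: [-3.14, 0.001, 1.106]
contact_force: [0.3, -0.5, 0.6]
finger_gap: 0.0509
grip_force: 0.0
t 8.07 pos [0.5648 0.2311 0.313 ] yaw 1.1059 F [ 0.3 -0.5  0.6] gap 0.0509 -> delta units [-0.02  0.13  5.37] roll -0.28
```

```bash
python3 -m pendant '[{"gripper":60,"delta_pos":[-0.02,0.13,0.9],"roll":-0.28},{"gripper":60,"delta_pos":[0,0,0.9],"roll":0},{"gripper":60,"delta_pos":[0,0,0.9],"roll":0},{"gripper":60,"delta_pos":[0,0,0.9],"roll":0},{"gripper":60,"delta_pos":[0,0,0.9],"roll":0},{"gripper":60,"delta_pos":[0,0,0.5],"roll":0},{"gripper":60,"delta_pos":[0,0,0.37],"roll":0},{"gripper":60,"delta_pos":[0,0,0],"roll":0}]'; python3 -m pendant '[{"gripper":20,"delta_pos":[0,0,0],"roll":0},{"gripper":20,"delta_pos":[0,0,0],"roll":0},{"gripper":20,"delta_pos":[0,0,0],"roll":0},{"gripper":20,"delta_pos":[0,0,0],"roll":0},{"gripper":20,"delta_pos":[0,0,0],"roll":0}]' 25; python3 -m pendant '[{"gripper":20,"delta_pos":[0,0,-0.6],"roll":0},{"gripper":20,"delta_pos":[0,0,-0.6],"roll":0},{"gripper":20,"delta_pos":[0,0,-0.5],"roll":0}]'
```

```text
time: 8.73
tcp_pos: [0.5674, 0.2283, 0.1504]
tool_rot: [-3.138, 0.003, 1.126]
contact_force: [0.1, -0.2, -0.9]
finger_gap: 0.0516
grip_force: 0.0
time: 9.15
tcp_pos: [0.5693, 0.2282, 0.1542]
tool_rot: [3.141, -0.001, 1.125]
contact_force: [-0.0, 0.8, 3.9]
finger_gap: 0.0311
grip_force: 25.4
time: 9.4
tcp_pos: [0.5692, 0.228, 0.2054]
tool_rot: [3.141, -0.0, 1.125]
contact_force: [0.2, -0.3, -1.6]
finger_gap: 0.0313
grip_force: 25.7
```

```bash
python3 -m pendant '[{"gripper":20,"delta_pos":[-0.23,0,-0.07],"roll":0},{"gripper":20,"delta_pos":[-0.22,0,0.04],"roll":0},{"gripper":20,"delta_pos":[-0.22,0,0.05],"roll":0},{"gripper":20,"delta_pos":[-0.22,0,0.07],"roll":0},{"gripper":20,"delta_pos":[-0.17,0,0.04],"roll":0},{"gripper":20,"delta_pos":[-0.16,0,0.04],"roll":0},{"gripper":20,"delta_pos":[-0.2,0,0.09],"roll":0},{"gripper":20,"delta_pos":[0,0,0],"roll":0}]'; python3 -m pendant '[{"gripper":20,"delta_pos":[-0.2,0,-0.7],"roll":0},{"gripper":20,"delta_pos":[0,0,-1],"roll":0},{"gripper":20,"delta_pos":[0,0,-1],"roll":0},{"gripper":20,"delta_pos":[0,0,0],"roll":0}]'; python3 -c "
from h import *
S=ctrl.snapshot('scene')
for r in ctrl.outline_of('bit_red_head',S): print(r['conf'],r['bbox'])
p=proj(S,[*ctrl.observe()['tcp_pos']])[0].astype(int);print(p)
cv2.imwrite('pics/s3.png',cv2.resize(S['img'][max(p[1]-60,0):p[1]+130,p[0]-120:p[0]+120],None,fx=3,fy=3))
delta([.4545,-.0725,.30],.228)"
```

```text
time: 10.07
tcp_pos: [0.5501, 0.1886, 0.1957]
tool_rot: [-3.141, 0.001, 1.125]
contact_force: [1.5, 1.2, -0.6]
finger_gap: 0.031
grip_force: 25.9
time: 10.4
tcp_pos: [0.5494, 0.1843, 0.2826]
tool_rot: [3.136, -0.004, 1.125]
contact_force: [0.6, 0.5, -1.4]
finger_gap: 0.0312
grip_force: 26.0
0.93 [274.9, 312.8, 18.1, 52.3]
0.64 [247.6, 222.0, 19.4, 37.8]
[256 180]
t 10.5 pos [0.5479 0.184  0.2777] yaw 1.1252 F [ 0.2 -0.  -1.6] gap 0.0308 -> delta units [-9.06  0.87 -0.74] roll 10.28
```

View pics/s3.png

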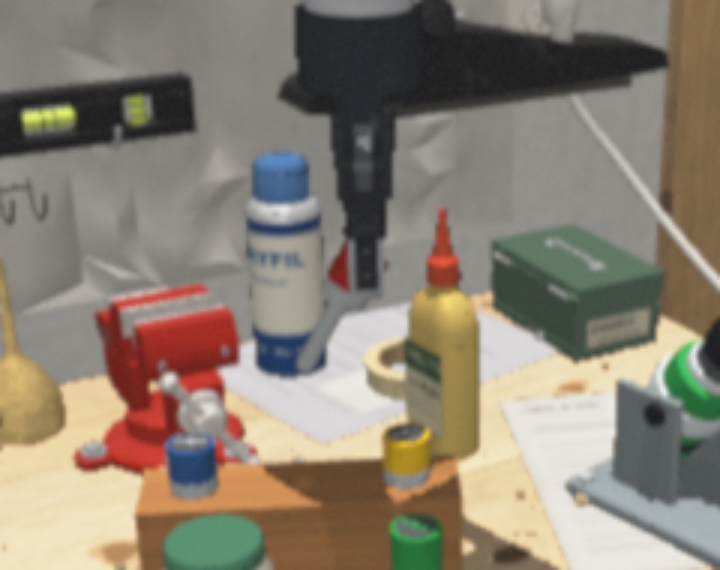

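```bash
python3 - <<'E'
from h import *
S=ctrl.snapshot("scene");o=ctrl.observe();p=np.array(o["tcp_pos"]);y=o["tool_rot"][2]
tx=np.array([np.cos(y),np.sin(y),0]);n=np.array([np.sin(y),-np.cos(y),0])
for uv in((238.7,240.7),(252.0,219.5),(247.5,228)):
    a,d=ray(S,uv);q=a+d*(n@(p-a))/(n@d);print("tool x %.4f below tcp %.4f"%(tx@(q-p),p[2]-q[2]))
m=ctrl.outline_of('bit_red_head',S);r=[r for r in m if abs(r["bbox"][0]-247)<10]
if r:
    r=r[0]["region"]; v,u=np.nonzero(r)
    for vv in range(v.min(),v.max()+1,2): print(vv,u[v==vv].min(),u[v==vv].max(),end=" | ")
E
```

```text
tool x 0.0384 below tcp 0.1181
tool x 0.0114 below tcp 0.0751
tool x 0.0206 below tcp 0.0922
208 250 251 | 210 249 251 | 212 247 251 | 214 246 251 | 216 246 251 | 218 245 252 | 220 245 252 | 222 246 254 | 224 246 256 | 226 245 252 | 228 244 249 | 230 244 248 | 232 243 247 | 234 242 246 | 236 240 245 | 238 239 244 | 240 238 243 | 242 237 242 | 244 237 241 | 246 238 239 |
```

```bash
python3 - <<'E'
from h import *
S=ctrl.snapshot("scene");o=ctrl.observe();p=np.array(o["tcp_pos"]);y=o["tool_rot"][2]
tx=np.array([np.cos(y),np.sin(y),0]);n=np.array([np.sin(y),-np.cos(y),0])
for uv in((246.5,229.5),(245.5,231.5),(242.8,237.),(240.8,241),(239,245.)):
    a,d=ray(S,np.array(uv));q=a+d*(n@(p-a))/(n@d);print("tool x %.4f below tcp %.4f"%(tx@(q-p),p[2]-q[2]))
for th in(30,33,36):
    for c in(.056,.060):
        t=np.radians(th);ax=np.array([-np.sin(t),np.cos(t)])
        f=lambda L:p+tx*(-ax[0]*L)+np.array([0,0,-c-ax[1]*L])
        print(th,c,proj(S,[f(.062-c+.022),f(.062-c+.08)]).round(1).tolist())
E
```

```text
tool x 0.0226 below tcp 0.0945
tool x 0.0247 below tcp 0.0986
tool x 0.0303 below tcp 0.1099
tool x 0.0345 below tcp 0.1182
tool x 0.0383 below tcp 0.1265
30 0.056 [[250.8, 222.4], [236.6, 246.9]]
30 0.06 [[251.8, 222.7], [237.7, 247.2]]
33 0.056 [[250.1, 222.1], [234.6, 245.9]]
33 0.06 [[251.2, 222.4], [235.7, 246.2]]
36 0.056 [[249.4, 221.7], [232.5, 244.8]]
36 0.06 [[250.7, 222.0], [233.8, 245.1]]
```

```bash
python3 -m pendant '[{"gripper":20,"delta_pos":[0,0,-0.9],"roll":1},{"gripper":20,"delta_pos":[0,0,-0.9],"roll":1},{"gripper":20,"delta_pos":[0,0,-0.9],"roll":1},{"gripper":20,"delta_pos":[0,0,-0.4],"roll":1},{"gripper":20,"delta_pos":[0,0,0],"roll":1},{"gripper":20,"delta_pos":[0,0,0],"roll":1},{"gripper":20,"delta_pos":[0,0,0],"roll":1},{"gripper":20,"delta_pos":[0,0,0],"roll":1},{"gripper":20,"delta_pos":[0,0,0],"roll":1},{"gripper":20,"delta_pos":[0,0,0],"roll":1}]'; python3 -c "
from h import *
delta([.4103,-.0828,.37],.228)"
```

```text
time: 11.48
tcp_pos: [0.5479, 0.1841, 0.3688]
tool_rot: [3.142, 0.003, 0.248]
contact_force: [1.7, 0.1, -1.1]
finger_gap: 0.031
grip_force: 26.0
t 11.48 pos [0.5479 0.1841 0.3688] yaw 0.2481 F [ 1.7  0.1 -1.1] gap 0.031 -> delta units [-6.63  7.5  -0.04] roll 0.23
```

```bash
python3 -m pendant '[{"gripper":20,"delta_pos":[-0.74,0.83,0],"roll":0},{"gripper":20,"delta_pos":[-0.74,0.83,0],"roll":0},{"gripper":20,"delta_pos":[-0.74,0.83,0],"roll":0},{"gripper":20,"delta_pos":[-0.74,0.83,0],"roll":0},{"gripper":20,"delta_pos":[-0.74,0.83,0],"roll":0},{"gripper":20,"delta_pos":[-0.74,0.83,0],"roll":0},{"gripper":20,"delta_pos":[-0.73,0.84,0],"roll":0},{"gripper":20,"delta_pos":[-0.73,0.84,0],"roll":0},{"gripper":20,"delta_pos":[-0.73,0.84,0],"roll":0.23},{"gripper":20,"delta_pos":[0,0,0],"roll":0}]'; python3 -m pendant '[{"gripper":20,"delta_pos":[0,0,0.5],"roll":0},{"gripper":20,"delta_pos":[0,0,0.5],"roll":0},{"gripper":20,"delta_pos":[0,0,0.4],"roll":0},{"gripper":20,"delta_pos":[0,0,0],"roll":0}]'; python3 -c "
from h import *
delta([.4103,-.0828,.32],.228)
S=ctrl.snapshot('scene');T=ctrl.snapshot('top')
for s in(S,T):
  for r in ctrl.outline_of('bit_red_head',s): print(r['conf'],r['bbox'])
a=cv2.resize(S['img'][130:290,310:460],None,fx=3.5,fy=3.5);b=cv2.resize(T['img'][210:310,350:430],None,fx=3.,fy=5.6)
b=cv2.resize(T['img'][200:340,350:440],None,fx=2.67,fy=4)
b=cv2.resize(T['img'][200:360,350:418],None,fx=3.5,fy=3.5)
cv2.imwrite('pics/s4.png',np.hstack([a,b]))"
```

```text
time: 12.32
tcp_pos: [0.4096, -0.0867, 0.3694]
tool_rot: [-3.141, 0.003, 0.228]
contact_force: [0.3, 0.3, -1.2]
finger_gap: 0.031
grip_force: 26.0
time: 12.65
tcp_pos: [0.4107, -0.0831, 0.3256]
tool_rot: [-3.139, 0.005, 0.232]
contact_force: [0.0, 0.2, -2.4]
finger_gap: 0.0309
grip_force: 26.0
t 12.65 pos [ 0.4107 -0.0831  0.3256] yaw 0.2322 F [ 0.   0.2 -2.4] gap 0.0309 -> delta units [-0.01 -0.01  0.19] roll 0.05
0.7 [402.9, 202.2, 16.0, 28.1]
0.57 [273.8, 313.5, 18.4, 50.8]
0.48 [200.5, 273.9, 19.0, 20.4]
0.5 [255.9, 304.3, 19.8, 19.6]
```

View pics/s4.png

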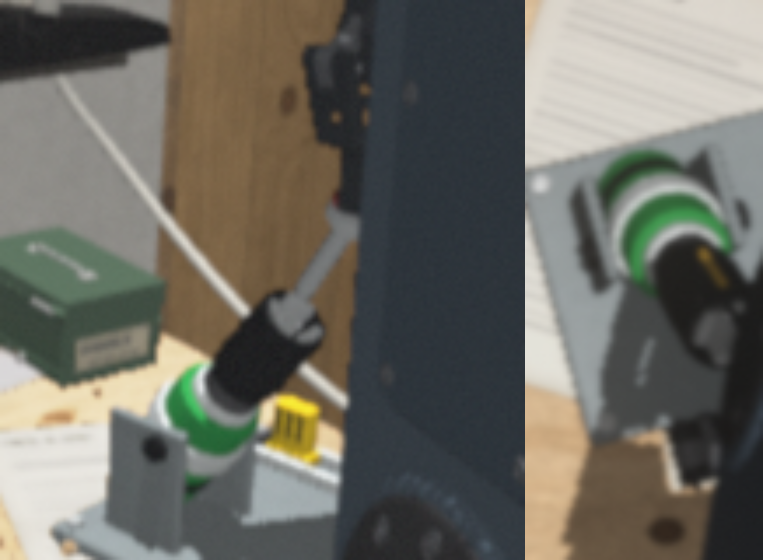

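```bash
python3 - <<'E'
from h import *
S=ctrl.snapshot("scene");o=ctrl.observe();p=np.array(o["tcp_pos"]);y=o["tool_rot"][2]
M=np.array([.4545,-.0725,.181]);xs=np.array([np.cos(.228),np.sin(.228),0]);ys=np.array([-xs[1],xs[0],0])
print("tcp rel M: x %.4f y %.4f z %.4f"%(xs@(p-M),ys@(p-M),p[2]-.181), "mouth px",proj(S,M)-[310,130], o["tcp_pos"])
m=[r for r in ctrl.outline_of('bit_red_head',S) if abs(r["bbox"][0]-403)<12][0]["region"]
tx=np.array([np.cos(y),np.sin(y),0]);n=np.array([np.sin(y),-np.cos(y),0])
v,u=np.nonzero(m)
for vv in range(v.min(),v.max()+1,2):
    uv=np.array([(u[v==vv].min()+u[v==vv].max())/2,vv]);a,d=ray(S,uv);q=a+d*(n@(p-a))/(n@d)
    print(vv,u[v==vv].min(),u[v==vv].max(),"tool x %.4f below %.4f"%(tx@(q-p),p[2]-q[2]))
E
```

```text
tcp rel M: x -0.0439 y -0.0010 z 0.1480 mouth px [[83.23388182 89.72093462]] [ 0.41198354 -0.08338523  0.32902918]Traceback (most recent call last):
  File "<stdin>", line 5, in <module>
IndexError: list index out of range
```

```bash
python3 - <<'E'
from h import *
S=ctrl.snapshot("scene");o=ctrl.observe();p=np.array(o["tcp_pos"]);y=o["tool_rot"][2]
print(p)
R=ctrl.outline_of('bit_red_head',S)+ctrl.outline_of('bit_blue_head',S)+ctrl.outline_of('bit_yellow_head',S)
R=[r for r in R if abs(r["bbox"][0]-400)<20 and r["bbox"][3]<50]
print([r["bbox"] for r in R])
tx=np.array([np.cos(y),np.sin(y),0]);n=np.array([np.sin(y),-np.cos(y),0])
if R:
  v,u=np.nonzero(R[0]["region"])
  for vv in range(v.min(),v.max()+1,2):
    uv=np.array([(u[v==vv].min()+u[v==vv].max())/2,vv]);a,d=ray(S,uv);q=a+d*(n@(p-a))/(n@d)
    print(vv,u[v==vv].min(),u[v==vv].max(),"tool x %.4f below %.4f"%(tx@(q-p),p[2]-q[2]))
for a,b in((.0385,.129),(.045,.126),(.0385,.132)): print(a,b,((proj(S,p+tx*a-[0,0,b])-[310,130])*3.5).round(0))
E
```

```text
[ 0.41189558 -0.08339686  0.32896757]
[[395.5, 220.0, 13.8, 11.4], [384.8, 227.5, 29.8, 35.2], [404.0, 200.0, 18.7, 22.6]]
213 393 393 tool x 0.0465 below 0.1343
215 390 396 tool x 0.0461 below 0.1385
217 389 399 tool x 0.0433 below 0.1420
219 390 399 tool x 0.0416 below 0.1459
221 390 398 tool x 0.0424 below 0.1505
223 390 396 tool x 0.0443 below 0.1555
225 391 394 tool x 0.0451 below 0.1601
0.0385 0.129 [[303. 286.]]
0.045 0.126 [[294. 278.]]
0.0385 0.132 [[302. 290.]]
```

```bash
python3 -m pendant '[{"gripper":20,"delta_pos":[0,0,0.27],"roll":0},{"gripper":20,"delta_pos":[0.12,0,0.24],"roll":0},{"gripper":20,"delta_pos":[0.12,0,0.24],"roll":0},{"gripper":20,"delta_pos":[0,0,0],"roll":0}]';python3 -m pendant '[{"gripper":20,"delta_pos":[0.12,0,0.24],"roll":0},{"gripper":20,"delta_pos":[0.12,0,0.24],"roll":0},{"gripper":20,"delta_pos":[0,0,0],"roll":0}]'
```

```text
time: 13.48
tcp_pos: [0.4188, -0.0815, 0.3042]
tool_rot: [-3.14, 0.002, 0.232]
contact_force: [-0.6, -0.9, -1.9]
finger_gap: 0.0308
grip_force: 26.0
time: 13.73
tcp_pos: [0.4259, -0.0799, 0.2902]
tool_rot: [-3.141, 0.001, 0.232]
contact_force: [-1.0, 0.7, -2.5]
finger_gap: 0.0308
grip_force: 26.0
```

```bash
python3 -m pendant '[{"gripper":20,"delta_pos":[0.13,0,0.22],"roll":0},{"gripper":20,"delta_pos":[0.13,0,0.22],"roll":0},{"gripper":20,"delta_pos":[0,0,0],"roll":0}]';python3 -m pendant '[{"gripper":20,"delta_pos":[0.13,0,0.22],"roll":0},{"gripper":20,"delta_pos":[0.13,0,0.22],"roll":0},{"gripper":20,"delta_pos":[0,0,0],"roll":0}]'
```

```text
time: 13.98
tcp_pos: [0.4336, -0.0781, 0.2772]
tool_rot: [-3.141, 0.001, 0.232]
contact_force: [-0.2, -0.2, -2.4]
finger_gap: 0.031
grip_force: 26.0
time: 14.23
tcp_pos: [0.4412, -0.0765, 0.2644]
tool_rot: [-3.141, 0.001, 0.233]
contact_force: [-2.0, -0.7, 2.0]
finger_gap: 0.0309
grip_force: 26.6
```

```bash
python3 -m pendant '[{"gripper":20,"delta_pos":[0.06,0,0.09],"roll":0},{"gripper":20,"delta_pos":[0,0,0],"roll":0}]';python3 -m pendant '[{"gripper":50,"delta_pos":[0,0,0],"roll":0},{"gripper":70,"delta_pos":[0,0,0],"roll":0},{"gripper":75,"delta_pos":[0,0,0],"roll":0},{"gripper":75,"delta_pos":[0,0,0],"roll":0},{"gripper":75,"delta_pos":[0,0,-0.9],"roll":0},{"gripper":75,"delta_pos":[0,0,-0.9],"roll":0},{"gripper":75,"delta_pos":[0,0,-0.9],"roll":0}]';python3 -c "
from h import *
S=ctrl.snapshot('scene');T=ctrl.snapshot('top');o=ctrl.observe();print(o['time'],o['tcp_pos'],o['finger_gap'],o['contact_force'])
a=cv2.resize(S['img'][150:290,340:440],None,fx=4,fy=4);b=cv2.resize(T['img'][200:340,350:440],None,fx=4,fy=4)
cv2.imwrite('pics/s5.png',np.hstack([a,b]))"
```

```text
time: 14.4
tcp_pos: [0.4422, -0.0762, 0.2626]
tool_rot: [-3.142, 0.003, 0.233]
contact_force: [-11.1, -2.0, 12.7]
finger_gap: 0.0312
grip_force: 28.6
time: 14.98
tcp_pos: [0.4425, -0.076, 0.3444]
tool_rot: [-3.141, 0.001, 0.232]
contact_force: [0.5, -0.5, 0.3]
finger_gap: 0.0639
grip_force: 0.0
15.0833 [ 0.44389563 -0.07636246  0.34711207] 0.06373964469252255 [0.55316637 0.2953022  0.2975502 ]
```

View pics/s5.png

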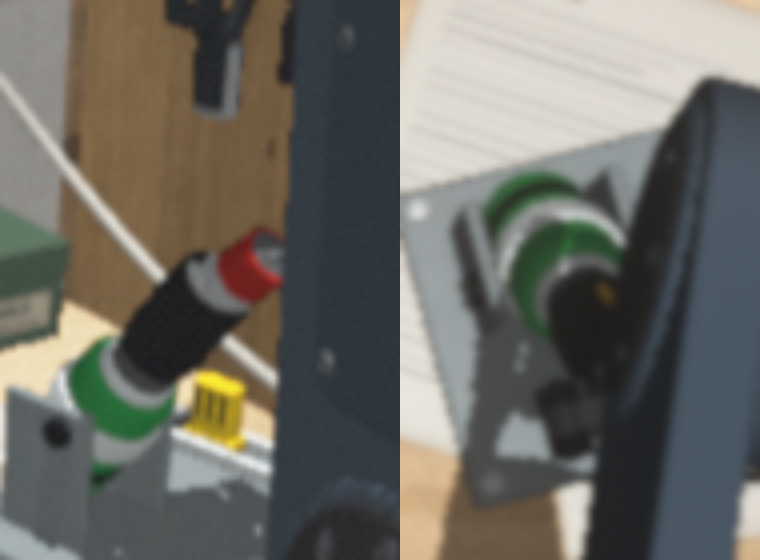

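```bash
python3 -m pendant '[{"gripper":75,"delta_pos":[0,0,0],"roll":-1},{"gripper":75,"delta_pos":[0,0,0],"roll":-1},{"gripper":75,"delta_pos":[0,0,0],"roll":-1},{"gripper":75,"delta_pos":[0,0,0],"roll":-1},{"gripper":75,"delta_pos":[0,0,0],"roll":0}]';python3 -c "
from h import *
delta([.4642,-.0702,.231],.228+.349)"
```

```text
time: 15.5
tcp_pos: [0.4426, -0.076, 0.3427]
tool_rot: [-3.141, 0.001, 0.585]
contact_force: [0.1, 0.6, 0.1]
finger_gap: 0.064
grip_force: 0.0
t 15.5 pos [ 0.4426 -0.076   0.3427] yaw 0.5853 F [0.1 0.6 0.1] gap 0.064 -> delta units [0.71 0.24 3.72] roll 0.1
```

```bash
python3 -m pendant '[{"gripper":75,"delta_pos":[0.71,0.24,0],"roll":0},{"gripper":75,"delta_pos":[0,0,1],"roll":0},{"gripper":75,"delta_pos":[0,0,1],"roll":0},{"gripper":75,"delta_pos":[0,0,0.9],"roll":0},{"gripper":75,"delta_pos":[0,0,0.5],"roll":0},{"gripper":75,"delta_pos":[0,0,0.3],"roll":0},{"gripper":75,"delta_pos":[0,0,0],"roll":0}]'; python3 -m pendant '[{"gripper":30,"delta_pos":[0,0,0],"roll":0},{"gripper":30,"delta_pos":[0,0,0],"roll":0},{"gripper":30,"delta_pos":[0,0,0],"roll":0},{"gripper":30,"delta_pos":[0,0,0],"roll":0}]' 60;python3 -c "
from h import *
delta([.4642,-.0702,.231],.228+.349);print(ctrl.observe()['grip_force'],ctrl.observe()['moment'])"
```

```text
time: 16.08
tcp_pos: [0.4638, -0.0702, 0.2307]
tool_rot: [-3.139, 0.002, 0.579]
contact_force: [-0.4, -1.8, -0.1]
finger_gap: 0.0639
grip_force: 0.0
time: 16.42
tcp_pos: [0.4651, -0.0709, 0.234]
tool_rot: [3.139, -0.002, 0.58]
contact_force: [-1.8, -3.9, 7.4]
finger_gap: 0.0421
grip_force: 60.0
t 16.42 pos [ 0.4651 -0.0709  0.234 ] yaw 0.5802 F [-1.8 -3.9  7.4] gap 0.0421 -> delta units [-0.01 -0.04  0.1 ] roll 0.04
60.03688309908284 [-1.00561182  0.13458882 -0.67631862]
```

```bash
python3 -m pendant '[{"gripper":30,"delta_pos":[0,0,0],"roll":1},{"gripper":30,"delta_pos":[0,0,0],"roll":1},{"gripper":30,"delta_pos":[0,0,0],"roll":1},{"gripper":30,"delta_pos":[0,0,0],"roll":1}]';python3 -m pendant '[{"gripper":30,"delta_pos":[0,0,0],"roll":1},{"gripper":30,"delta_pos":[0,0,0],"roll":1},{"gripper":30,"delta_pos":[0,0,0],"roll":1},{"gripper":30,"delta_pos":[0,0,0],"roll":1},{"gripper":30,"delta_pos":[0,0,0],"roll":0}]'; python3 -c "
from h import *
delta([.4642,-.0702,.231],.228-.349);print(ctrl.observe()['moment'])
S=ctrl.snapshot('scene');T=ctrl.snapshot('top')
a=cv2.resize(S['img'][150:290,340:440],None,fx=4,fy=4);b=cv2.resize(T['img'][200:340,350:440],None,fx=4,fy=4)
cv2.imwrite('pics/s6.png',np.hstack([a,b]))"
```

```text
time: 16.75
tcp_pos: [0.4668, -0.0712, 0.2339]
tool_rot: [3.137, -0.007, 0.229]
contact_force: [1.4, -13.6, 4.9]
finger_gap: 0.0403
grip_force: 65.9
time: 17.17
tcp_pos: [0.4655, -0.0724, 0.2353]
tool_rot: [3.137, -0.004, -0.12]
contact_force: [-8.6, -19.8, 22.0]
finger_gap: 0.0403
grip_force: 114.4
t 17.17 pos [ 0.4655 -0.0724  0.2353] yaw -0.1201 F [ -8.6 -19.8  22. ] gap 0.0403 -> delta units [-0.05 -0.07  0.14] roll 0.01
[-2.15902849  1.37349076  0.42009313]
```

View pics/s6.png

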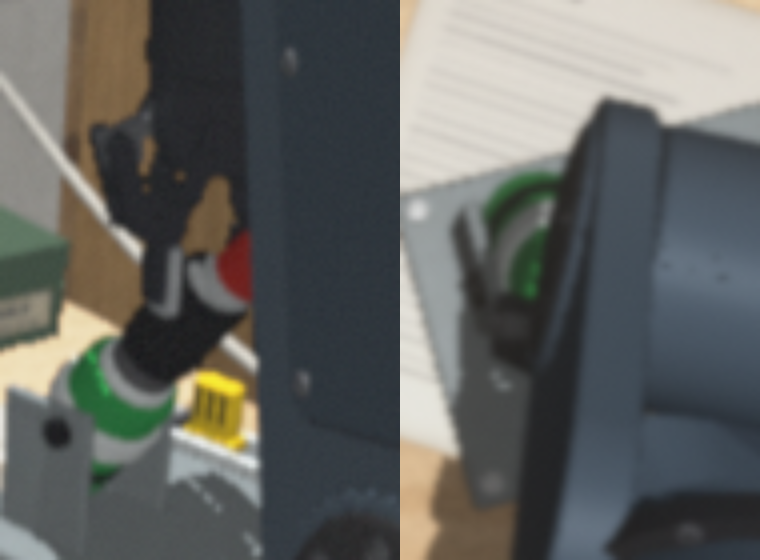

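```bash
python3 -m pendant '[{"gripper":75,"delta_pos":[0,0,0],"roll":0},{"gripper":75,"delta_pos":[0,0,0],"roll":0},{"gripper":75,"delta_pos":[0,0,0],"roll":0},{"gripper":75,"delta_pos":[0,0,-1],"roll":0},{"gripper":75,"delta_pos":[0,0,-1],"roll":0},{"gripper":75,"delta_pos":[0,1,-0.5],"roll":-1},{"gripper":75,"delta_pos":[0,1,0],"roll":-1},{"gripper":75,"delta_pos":[0,1,0],"roll":-1},{"gripper":75,"delta_pos":[0,1,0],"roll":-1},{"gripper":75,"delta_pos":[0,1,0],"roll":0}]'; cat > stripe.py <<'E'
from fit import *
M=np.array([.4545,-.0725,.181]);Y=.228
def stripe(img,box=(255,315,375,435)):
    a,b,c,d=box;h=cv2.cvtColor(img,cv2.COLOR_BGR2HSV)[a:b,c:d].astype(int)
    m=(h[...,0]>10)&(h[...,0]<28)&(h[...,1]>110)&(h[...,2]>70)
    m=cv2.morphologyEx(m.astype(np.uint8),cv2.MORPH_OPEN,np.ones((2,2)))
    n,l,st,ce=cv2.connectedComponentsWithStats(m)
    return [(int(st[i,4]),(ce[i]+[c,a]).round(1).tolist()) for i in range(1,n) if st[i,4]>4]
def ang(s,uv,r=.022):
    # angle clockwise (seen from bit end) from the top side, where ray meets sleeve surface
    a=axis(Y);o,d=ray(s,np.array(uv));ys=np.array([-np.sin(Y),np.cos(Y),0]);up=np.cross(a,ys);up*=np.sign(up[2])
    w=o-M;A2=[d@ys,d@up];B=[w@ys,w@up]
    q=np.roots([np.dot(A2,A2),2*np.dot(A2,B),np.dot(B,B)-r*r])
    if np.iscomplex(q).any(): return None
    P=w+d*q.real.min();return round(float(np.arctan2(-(P@ys),P@up)),3),round(float(P@a),4)
if __name__=="__main__":
    old=cv2.imread("pics/t0.png")
    T=ctrl.snapshot("top");S=ctrl.snapshot("scene")
    for n,i in(("start",old),("now",T["img"])):
        for k,c in stripe(i): print(n,k,c,ang(T,c))
    cv2.imwrite("pics/last.png",T["img"]); delta([.4642,-.0702,.30],.228+.349)
E
python3 stripe.py
```

```text
time: 18.1
tcp_pos: [0.4728, -0.2202, 0.3078]
tool_rot: [-3.141, -0.0, 0.238]
contact_force: [0.5, 0.1, 0.8]
finger_gap: 0.064
grip_force: 0.0
start 42 [404.1, 277.0] (0.226, -0.0272)
now 35 [408.5, 277.6] (0.603, -0.0271)
t 18.2 pos [ 0.4735 -0.2219  0.3075] yaw 0.2299 F [-1.  -0.1 -0.1] gap 0.0641 -> delta units [ 0.85 -4.99  0.25] roll -3.98
```

```bash
python3 -m pendant '[{"gripper":75,"delta_pos":[0,0,0],"roll":-1},{"gripper":75,"delta_pos":[0,0,0],"roll":-1},{"gripper":75,"delta_pos":[0,0,0],"roll":-1},{"gripper":75,"delta_pos":[0,0,0],"roll":-1},{"gripper":75,"delta_pos":[0,0,0],"roll":0}]';python3 -c "
from h import *
delta([.4594,-.072,.2295],.228+.349)"
```

```text
time: 18.62
tcp_pos: [0.473, -0.2182, 0.3074]
tool_rot: [-3.141, -0.0, 0.586]
contact_force: [0.1, 0.4, 0.3]
finger_gap: 0.0639
grip_force: 0.0
t 18.62 pos [ 0.473  -0.2182  0.3074] yaw 0.5855 F [0.1 0.4 0.3] gap 0.0639 -> delta units [ 2.32 -4.31  2.6 ] roll 0.1
```

```bash
python3 -m pendant '[{"gripper":75,"delta_pos":[0.46,-0.86,0],"roll":0},{"gripper":75,"delta_pos":[0.46,-0.86,0],"roll":0},{"gripper":75,"delta_pos":[0.46,-0.86,0],"roll":0},{"gripper":75,"delta_pos":[0.47,-0.86,0],"roll":0},{"gripper":75,"delta_pos":[0.47,-0.87,0],"roll":0},{"gripper":75,"delta_pos":[0,0,0.8],"roll":0},{"gripper":75,"delta_pos":[0,0,0.8],"roll":0},{"gripper":75,"delta_pos":[0,0,0.7],"roll":0},{"gripper":75,"delta_pos":[0,0,0.3],"roll":0},{"gripper":75,"delta_pos":[0,0,0],"roll":0}]';python3 -m pendant '[{"gripper":30,"delta_pos":[0,0,0],"roll":0},{"gripper":30,"delta_pos":[0,0,0],"roll":0},{"gripper":30,"delta_pos":[0,0,0],"roll":0},{"gripper":30,"delta_pos":[0,0,0],"roll":0}]' 90
```

```text
time: 19.45
tcp_pos: [0.4594, -0.0722, 0.228]
tool_rot: [-3.139, 0.002, 0.58]
contact_force: [-0.2, 0.1, 0.4]
finger_gap: 0.0639
grip_force: 0.0
time: 19.78
tcp_pos: [0.461, -0.0735, 0.2315]
tool_rot: [3.138, -0.002, 0.58]
contact_force: [-3.0, -3.8, 5.1]
finger_gap: 0.0419
grip_force: 89.1
```

```bash
python3 -m pendant '[{"gripper":30,"delta_pos":[0,0,0],"roll":1},{"gripper":30,"delta_pos":[0,0,0],"roll":1},{"gripper":30,"delta_pos":[0,0,0],"roll":1},{"gripper":30,"delta_pos":[0,0,0],"roll":1},{"gripper":30,"delta_pos":[0,0,0],"roll":1},{"gripper":30,"delta_pos":[0,0,0],"roll":1},{"gripper":30,"delta_pos":[0,0,0],"roll":1},{"gripper":30,"delta_pos":[0,0,0],"roll":1},{"gripper":30,"delta_pos":[0,0,0],"roll":0}]';python3 -m pendant '[{"gripper":75,"delta_pos":[0,0,0],"roll":0},{"gripper":75,"delta_pos":[0,0,0],"roll":0},{"gripper":75,"delta_pos":[0,0,0],"roll":0}]'; python3 -c "
from stripe import *
T=ctrl.snapshot('top')
for k,c in stripe(T['img']): print(k,c,ang(T,c))
delta([.4594,-.072,.2295],.228-.349)"
```

```text
time: 20.53
tcp_pos: [0.4594, -0.0723, 0.2324]
tool_rot: [-3.141, 0.002, -0.12]
contact_force: [-19.8, 1.0, 34.8]
finger_gap: 0.0404
grip_force: 123.4
time: 20.78
tcp_pos: [0.4606, -0.0729, 0.2305]
tool_rot: [3.141, -0.002, -0.117]
contact_force: [0.4, -1.4, -0.3]
finger_gap: 0.0639
grip_force: 0.0
t 20.83 pos [ 0.4605 -0.0729  0.2302] yaw -0.1172 F [ 0.7 -0.5  0.6] gap 0.0638 -> delta units [-0.04 -0.03  0.02] roll 0.04
```

```bash
python3 -m pendant '[{"gripper":75,"delta_pos":[0,0,0],"roll":-1},{"gripper":75,"delta_pos":[0,0,0],"roll":-1},{"gripper":75,"delta_pos":[0,0,0],"roll":-1},{"gripper":75,"delta_pos":[0,0,0],"roll":-1},{"gripper":75,"delta_pos":[0,0,0],"roll":-1},{"gripper":75,"delta_pos":[0,0,0],"roll":-1},{"gripper":75,"delta_pos":[0,0,0],"roll":-1},{"gripper":75,"delta_pos":[0,0,0],"roll":-1},{"gripper":75,"delta_pos":[0,0,0],"roll":0}]';python3 -m pendant '[{"gripper":30,"delta_pos":[0,0,0],"roll":0},{"gripper":30,"delta_pos":[0,0,0],"roll":0},{"gripper":30,"delta_pos":[0,0,0],"roll":0},{"gripper":30,"delta_pos":[0,0,0],"roll":0}]' 90;python3 -m pendant '[{"gripper":30,"delta_pos":[0,0,0],"roll":1},{"gripper":30,"delta_pos":[0,0,0],"roll":1},{"gripper":30,"delta_pos":[0,0,0],"roll":1},{"gripper":30,"delta_pos":[0,0,0],"roll":1},{"gripper":30,"delta_pos":[0,0,0],"roll":1},{"gripper":30,"delta_pos":[0,0,0],"roll":1},{"gripper":30,"delta_pos":[0,0,0],"roll":1},{"gripper":30,"delta_pos":[0,0,0],"roll":1},{"gripper":30,"delta_pos":[0,0,0],"roll":0}]'; python3 -m pendant '[{"gripper":75,"delta_pos":[0,0,0],"roll":0},{"gripper":75,"delta_pos":[0,0,0],"roll":0},{"gripper":75,"delta_pos":[0,0,0],"roll":0},{"gripper":75,"delta_pos":[0,0,-1],"roll":0},{"gripper":75,"delta_pos":[0,0,-1],"roll":0},{"gripper":75,"delta_pos":[0,1,-0.5],"roll":-1},{"gripper":75,"delta_pos":[0,1,0],"roll":-1},{"gripper":75,"delta_pos":[0,1,0],"roll":-1},{"gripper":75,"delta_pos":[0,1,0],"roll":-1},{"gripper":75,"delta_pos":[0,1,0],"roll":0}]'; python3 stripe.py
```

```text
time: 21.58
tcp_pos: [0.4603, -0.0728, 0.2297]
tool_rot: [3.141, -0.0, 0.585]
contact_force: [0.2, 0.3, 0.2]
finger_gap: 0.064
grip_force: 0.0
time: 21.92
tcp_pos: [0.461, -0.0736, 0.2309]
tool_rot: [3.138, -0.001, 0.578]
contact_force: [-4.1, -5.7, 11.2]
finger_gap: 0.0419
grip_force: 89.4
time: 22.67
tcp_pos: [0.4612, -0.0726, 0.2318]
tool_rot: [-3.141, -0.003, -0.122]
contact_force: [-6.4, -1.3, 26.3]
finger_gap: 0.0396
grip_force: 139.3
time: 23.5
tcp_pos: [0.4684, -0.2229, 0.3044]
tool_rot: [-3.142, 0.0, 0.236]
contact_force: [1.9, 0.8, -0.2]
finger_gap: 0.0641
grip_force: 0.0
start 42 [404.1, 277.0] (0.226, -0.0272)
t 23.6 pos [ 0.4691 -0.2246  0.3041] yaw 0.2283 F [-0.8 -0.2  0.5] gap 0.0641 -> delta units [ 1.01 -5.05  0.14] roll -4.0
```

```bash
python3 - <<'E'
from stripe import *
T=ctrl.snapshot("top");a=axis(Y);ys=np.array([-np.sin(Y),np.cos(Y),0]);up=np.cross(a,ys);up*=np.sign(up[2])
for n,im in(("start",cv2.imread("pics/t0.png")),("now",T["img"])):
    h=cv2.cvtColor(im,cv2.COLOR_BGR2HSV)
    print(n)
    for th in np.arange(0,1.9,.15):
        P=np.array([M+a*-s+.022*(np.cos(th)*up-np.sin(th)*ys) for s in(.015,.021,.027,.033,.039)])
        c=np.round(proj(T,P)).astype(int);print(round(th,2),c[2],[h[v,u].tolist() for u,v in c[1:4]])
E
```

```text
start
0.0 [401 277] [[18, 72, 46], [18, 88, 52], [20, 68, 45]]
0.15 [403 277] [[20, 157, 99], [20, 160, 102], [20, 154, 96]]
0.3 [405 277] [[20, 158, 102], [20, 151, 93], [19, 142, 81]]
0.45 [407 277] [[20, 78, 49], [20, 55, 42], [19, 83, 49]]
0.6 [408 278] [[20, 21, 36], [21, 45, 40], [18, 34, 38]]
0.75 [410 278] [[15, 14, 37], [30, 13, 40], [30, 13, 38]]
0.9 [411 279] [[30, 13, 39], [30, 6, 43], [30, 13, 40]]
1.05 [413 280] [[60, 4, 61], [90, 10, 75], [75, 8, 67]]
1.2 [414 281] [[90, 7, 74], [90, 10, 80], [90, 10, 75]]
1.35 [414 283] [[30, 5, 53], [30, 5, 48], [30, 5, 52]]
1.5 [415 284] [[60, 5, 51], [30, 5, 53], [30, 5, 48]]
1.65 [415 286] [[30, 11, 47], [15, 12, 44], [15, 13, 40]]
1.8 [415 287] [[30, 3, 80], [15, 9, 58], [30, 4, 57]]
now
0.0 [401 277] [[15, 28, 37], [15, 14, 37], [20, 21, 37]]
0.15 [403 277] [[20, 21, 36], [10, 21, 37], [15, 14, 36]]
0.3 [405 277] [[15, 14, 36], [20, 21, 36], [10, 21, 37]]
0.45 [407 277] [[20, 21, 36], [15, 14, 36], [20, 22, 35]]
0.6 [408 278] [[21, 44, 41], [30, 15, 35], [20, 21, 36]]
0.75 [410 278] [[19, 47, 43], [21, 69, 52], [23, 47, 43]]
0.9 [411 279] [[18, 65, 51], [21, 72, 57], [21, 69, 52]]
1.05 [413 280] [[20, 74, 86], [22, 69, 100], [22, 68, 86]]
1.2 [414 281] [[21, 75, 102], [23, 58, 109], [22, 69, 100]]
1.35 [414 283] [[21, 88, 81], [20, 85, 66], [22, 81, 79]]
1.5 [415 284] [[19, 71, 61], [21, 88, 81], [20, 85, 66]]
1.65 [415 286] [[15, 33, 46], [20, 36, 43], [20, 72, 53]]
1.8 [415 287] [[30, 12, 41], [15, 13, 39], [15, 13, 40]]
```

```bash
python3 -m pendant '[{"gripper":75,"delta_pos":[0,0,0],"roll":-1},{"gripper":75,"delta_pos":[0,0,0],"roll":-1},{"gripper":75,"delta_pos":[0,0,0],"roll":-1},{"gripper":75,"delta_pos":[0,0,0],"roll":-1},{"gripper":75,"delta_pos":[0,0,0],"roll":0}]';python3 -c "
from h import *
delta([.4594,-.072,.229],.228+.349)"
```

```text
time: 24.07
tcp_pos: [0.4686, -0.2204, 0.3043]
tool_rot: [-3.141, 0.0, 0.585]
contact_force: [-0.7, 0.0, -1.4]
finger_gap: 0.0641
grip_force: 0.0
t 24.07 pos [ 0.4686 -0.2204  0.3043] yaw 0.585 F [-0.7  0.  -1.4] gap 0.0641 -> delta units [ 2.48 -4.29  2.51] roll 0.09
```

```bash
python3 -m pendant '[{"gripper":75,"delta_pos":[0.5,-0.86,0],"roll":0},{"gripper":75,"delta_pos":[0.5,-0.86,0],"roll":0},{"gripper":75,"delta_pos":[0.5,-0.86,0],"roll":0},{"gripper":75,"delta_pos":[0.5,-0.86,0],"roll":0},{"gripper":75,"delta_pos":[0.48,-0.85,0],"roll":0},{"gripper":75,"delta_pos":[0,0,0.8],"roll":0},{"gripper":75,"delta_pos":[0,0,0.8],"roll":0},{"gripper":75,"delta_pos":[0,0,0.6],"roll":0},{"gripper":75,"delta_pos":[0,0,0.3],"roll":0},{"gripper":75,"delta_pos":[0,0,0],"roll":0}]';python3 -m pendant '[{"gripper":30,"delta_pos":[0,0,0],"roll":0},{"gripper":30,"delta_pos":[0,0,0],"roll":0},{"gripper":30,"delta_pos":[0,0,0],"roll":0},{"gripper":30,"delta_pos":[0,0,0],"roll":0}]' 100;python3 -m pendant '[{"gripper":30,"delta_pos":[0,0,0],"roll":1},{"gripper":30,"delta_pos":[0,0,0],"roll":1},{"gripper":30,"delta_pos":[0,0,0],"roll":1},{"gripper":30,"delta_pos":[0,0,0],"roll":1},{"gripper":30,"delta_pos":[0,0,0],"roll":1},{"gripper":30,"delta_pos":[0,0,0],"roll":1},{"gripper":30,"delta_pos":[0,0,0],"roll":1},{"gripper":30,"delta_pos":[0,0,0],"roll":1},{"gripper":30,"delta_pos":[0,0,0],"roll":0}]'; python3 -c "
from h import *
print(ctrl.observe()['moment'])"; python3 -m pendant '[{"gripper":75,"delta_pos":[0,0,0],"roll":0},{"gripper":75,"delta_pos":[0,0,0],"roll":0},{"gripper":75,"delta_pos":[0,0,0],"roll":0}]'
```

```text
time: 24.9
tcp_pos: [0.4594, -0.0724, 0.228]
tool_rot: [-3.139, 0.002, 0.579]
contact_force: [0.3, -0.3, -0.0]
finger_gap: 0.064
grip_force: 0.0
time: 25.23
tcp_pos: [0.461, -0.0735, 0.2314]
tool_rot: [3.138, -0.002, 0.58]
contact_force: [-3.6, -1.5, 6.5]
finger_gap: 0.0414
grip_force: 99.4
time: 25.98
tcp_pos: [0.4597, -0.0724, 0.2324]
tool_rot: [-3.141, 0.001, -0.121]
contact_force: [-19.6, 4.1, 34.4]
finger_gap: 0.0402
grip_force: 142.4
[2.80431813 2.71281147 1.06851502]
time: 26.23
tcp_pos: [0.4607, -0.0731, 0.2304]
tool_rot: [3.141, -0.002, -0.117]
contact_force: [-0.0, -0.1, 0.4]
finger_gap: 0.0637
grip_force: 0.0
```

```bash
python3 -m pendant '[{"gripper":75,"delta_pos":[0,0,0],"roll":-1},{"gripper":75,"delta_pos":[0,0,0],"roll":-1},{"gripper":75,"delta_pos":[0,0,0],"roll":-1},{"gripper":75,"delta_pos":[0,0,0],"roll":-1},{"gripper":75,"delta_pos":[0,0,0],"roll":-1},{"gripper":75,"delta_pos":[0,0,0],"roll":-1},{"gripper":75,"delta_pos":[0,0,0],"roll":-1},{"gripper":75,"delta_pos":[0,0,0],"roll":-1},{"gripper":75,"delta_pos":[0,0,0],"roll":0}]';python3 -m pendant '[{"gripper":30,"delta_pos":[0,0,0],"roll":0},{"gripper":30,"delta_pos":[0,0,0],"roll":0},{"gripper":30,"delta_pos":[0,0,0],"roll":0},{"gripper":30,"delta_pos":[0,0,0],"roll":0}]' 100;python3 -m pendant '[{"gripper":30,"delta_pos":[0,0,0],"roll":1},{"gripper":30,"delta_pos":[0,0,0],"roll":1},{"gripper":30,"delta_pos":[0,0,0],"roll":1},{"gripper":30,"delta_pos":[0,0,0],"roll":1},{"gripper":30,"delta_pos":[0,0,0],"roll":1},{"gripper":30,"delta_pos":[0,0,0],"roll":1},{"gripper":30,"delta_pos":[0,0,0],"roll":1},{"gripper":30,"delta_pos":[0,0,0],"roll":1},{"gripper":30,"delta_pos":[0,0,0],"roll":0}]'; python3 -c "
from h import *
print(ctrl.observe()['moment'])"; python3 -m pendant '[{"gripper":75,"delta_pos":[0,0,0],"roll":0},{"gripper":75,"delta_pos":[0,0,0],"roll":0},{"gripper":75,"delta_pos":[0,0,0],"roll":0}]'
```

```text
time: 26.98
tcp_pos: [0.4605, -0.0731, 0.2298]
tool_rot: [3.141, -0.0, 0.585]
contact_force: [0.1, -0.7, 0.2]
finger_gap: 0.0642
grip_force: 0.0
time: 27.32
tcp_pos: [0.4609, -0.0737, 0.2308]
tool_rot: [3.138, -0.001, 0.578]
contact_force: [-4.8, -3.7, 12.6]
finger_gap: 0.0415
grip_force: 99.1
time: 28.07
tcp_pos: [0.4604, -0.0725, 0.2313]
tool_rot: [-3.141, -0.0, -0.123]
contact_force: [-10.3, 1.6, 26.6]
finger_gap: 0.0402
grip_force: 136.2
[3.17375968 1.42699791 1.41643252]
time: 28.32
tcp_pos: [0.4603, -0.073, 0.2295]
tool_rot: [3.141, -0.0, -0.118]
contact_force: [0.0, -0.2, -0.3]
finger_gap: 0.0638
grip_force: 0.0
```

```bash
python3 -m pendant '[{"gripper":75,"delta_pos":[0,0,0],"roll":-1},{"gripper":75,"delta_pos":[0,0,0],"roll":-1},{"gripper":75,"delta_pos":[0,0,0],"roll":-1},{"gripper":75,"delta_pos":[0,0,0],"roll":-1},{"gripper":75,"delta_pos":[0,0,0],"roll":-1},{"gripper":75,"delta_pos":[0,0,0],"roll":-1},{"gripper":75,"delta_pos":[0,0,0],"roll":-1},{"gripper":75,"delta_pos":[0,0,0],"roll":-1},{"gripper":75,"delta_pos":[0,0,0],"roll":0}]';python3 -m pendant '[{"gripper":30,"delta_pos":[0,0,0],"roll":0},{"gripper":30,"delta_pos":[0,0,0],"roll":0},{"gripper":30,"delta_pos":[0,0,0],"roll":0},{"gripper":30,"delta_pos":[0,0,0],"roll":0}]' 110;python3 -m pendant '[{"gripper":30,"delta_pos":[0,0,0],"roll":1},{"gripper":30,"delta_pos":[0,0,0],"roll":1},{"gripper":30,"delta_pos":[0,0,0],"roll":1},{"gripper":30,"delta_pos":[0,0,0],"roll":1},{"gripper":30,"delta_pos":[0,0,0],"roll":1},{"gripper":30,"delta_pos":[0,0,0],"roll":1},{"gripper":30,"delta_pos":[0,0,0],"roll":1},{"gripper":30,"delta_pos":[0,0,0],"roll":1},{"gripper":30,"delta_pos":[0,0,0],"roll":0}]'; python3 -c "
from h import *
print(ctrl.observe()['moment'])"; python3 -m pendant '[{"gripper":75,"delta_pos":[0,0,0],"roll":0},{"gripper":75,"delta_pos":[0,0,0],"roll":0},{"gripper":75,"delta_pos":[0,0,0],"roll":0}]'
```

```text
time: 29.07
tcp_pos: [0.4603, -0.073, 0.2294]
tool_rot: [-3.142, 0.0, 0.584]
contact_force: [0.1, -0.2, 0.4]
finger_gap: 0.0641
grip_force: 0.0
time: 29.4
tcp_pos: [0.4609, -0.0737, 0.2307]
tool_rot: [3.139, -0.001, 0.578]
contact_force: [-4.9, -4.1, 12.5]
finger_gap: 0.0411
grip_force: 107.8
time: 30.15
tcp_pos: [0.4583, -0.0724, 0.2317]
tool_rot: [-3.141, 0.006, -0.123]
contact_force: [-30.7, 2.9, 50.6]
finger_gap: 0.0394
grip_force: 149.6
[2.30465178 4.68830299 1.00264098]
time: 30.4
tcp_pos: [0.4603, -0.073, 0.2295]
tool_rot: [3.142, -0.0, -0.119]
contact_force: [0.6, 0.0, -0.1]
finger_gap: 0.0639
grip_force: 0.0
```

```bash
python3 -m pendant '[{"gripper":75,"delta_pos":[0,0,0],"roll":-1},{"gripper":75,"delta_pos":[0,0,0],"roll":-1},{"gripper":75,"delta_pos":[0,0,0],"roll":-1},{"gripper":75,"delta_pos":[0,0,0],"roll":-1},{"gripper":75,"delta_pos":[0,0,0],"roll":-1},{"gripper":75,"delta_pos":[0,0,0],"roll":-1},{"gripper":75,"delta_pos":[0,0,0],"roll":-1},{"gripper":75,"delta_pos":[0,0,0],"roll":-1},{"gripper":75,"delta_pos":[0,0,0],"roll":0}]';python3 -m pendant '[{"gripper":30,"delta_pos":[0,0,0],"roll":0},{"gripper":30,"delta_pos":[0,0,0],"roll":0},{"gripper":30,"delta_pos":[0,0,0],"roll":0},{"gripper":30,"delta_pos":[0,0,0],"roll":0}]' 115;python3 -m pendant '[{"gripper":30,"delta_pos":[0,0,0],"roll":1},{"gripper":30,"delta_pos":[0,0,0],"roll":1},{"gripper":30,"delta_pos":[0,0,0],"roll":1},{"gripper":30,"delta_pos":[0,0,0],"roll":1},{"gripper":30,"delta_pos":[0,0,0],"roll":1}]'; python3 -c "
from h import *
print(ctrl.observe()['moment'])"; python3 -m pendant '[{"gripper":30,"delta_pos":[0,0,0],"roll":1},{"gripper":30,"delta_pos":[0,0,0],"roll":1},{"gripper":30,"delta_pos":[0,0,0],"roll":1},{"gripper":30,"delta_pos":[0,0,0],"roll":0}]'; python3 -m pendant '[{"gripper":75,"delta_pos":[0,0,0],"roll":0},{"gripper":75,"delta_pos":[0,0,0],"roll":0},{"gripper":75,"delta_pos":[0,0,0],"roll":0},{"gripper":75,"delta_pos":[0,0,-1],"roll":0},{"gripper":75,"delta_pos":[0,0,-1],"roll":0},{"gripper":75,"delta_pos":[0,1,-0.5],"roll":-1},{"gripper":75,"delta_pos":[0,1,0],"roll":-1},{"gripper":75,"delta_pos":[0,1,0],"roll":-1},{"gripper":75,"delta_pos":[0,1,0],"roll":-1},{"gripper":75,"delta_pos":[0,1,0],"roll":0}]'
python3 - <<'E'
from stripe import *
S=ctrl.snapshot("scene");T=ctrl.snapshot("top")
g=[]
for s,u in((S,(397,210)),(T,(412,300))):
    for q in("bit_red_head",):
        for r in ctrl.outline_of(q,s):
            print(q,round(r["conf"],2),np.round(r["bbox"],1).tolist())
            if np.hypot(*(np.array(r["bbox"][:2])-u))<30: g.append((s,r["region"]));break
def mb(x):
    a=axis(x[2]) if len(x)==3 else np.array([x[2],x[3],1.]);a=a/np.linalg.norm(a)
    return cyl(np.array([x[0],x[1],.181]),a,[(0,.0155),(.01,.0155),(.01,.016),(.034,.016)])
print("true axis ratio",axis(Y)[:2]/axis(Y)[2])
if g: print(len(g),fit(g,mb,[.4545,-.0725,-.68,-.16],[.005,.005,.08,.08]))
cv2.imwrite("pics/fin_s.png",S["img"]);cv2.imwrite("pics/fin_t.png",T["img"])
delta([.4594,-.072,.229],.228+.349)
E
```

```text
time: 31.15
tcp_pos: [0.4604, -0.073, 0.2293]
tool_rot: [-3.141, 0.0, 0.584]
contact_force: [-0.5, -0.2, 0.5]
finger_gap: 0.0638
grip_force: 0.0
time: 31.48
tcp_pos: [0.4608, -0.0736, 0.2306]
tool_rot: [3.139, -0.001, 0.578]
contact_force: [-5.4, -2.4, 12.4]
finger_gap: 0.0411
grip_force: 113.8
time: 31.9
tcp_pos: [0.4627, -0.0727, 0.23]
tool_rot: [3.141, -0.008, 0.139]
contact_force: [37.3, 8.2, -22.1]
finger_gap: 0.0397
grip_force: 126.6
[ 2.99874539 -6.33206084  0.90780545]
time: 32.23
tcp_pos: [0.4611, -0.0726, 0.2311]
tool_rot: [-3.141, -0.002, -0.122]
contact_force: [-2.8, 1.9, 21.0]
finger_gap: 0.04
grip_force: 158.5
time: 33.07
tcp_pos: [0.4685, -0.2232, 0.3045]
tool_rot: [3.141, 0.0, 0.236]
contact_force: [0.7, -0.1, 0.7]
finger_gap: 0.0642
grip_force: 0.0
bit_red_head 0.63 [397.2, 212.8, 18.6, 19.9]
bit_red_head 0.86 [411.9, 300.8, 25.9, 25.1]
true axis ratio [-0.68208645 -0.15826773]
2 (array([ 0.45360409, -0.07320472, -0.64604616, -0.12908849]), np.float64(0.22184202014361015))
t 33.27 pos [ 0.4686 -0.2219  0.304 ] yaw 0.2299 F [-0.2  0.2  0. ] gap 0.0641 -> delta units [ 0.84 -4.94  2.5 ] roll -3.98
```

```bash
python3 -m pendant '[{"gripper":75,"delta_pos":[0,0,0],"roll":-1},{"gripper":75,"delta_pos":[0,0,0],"roll":-1},{"gripper":75,"delta_pos":[0,0,0],"roll":-1},{"gripper":75,"delta_pos":[0,0,0],"roll":-1},{"gripper":75,"delta_pos":[0,0,0],"roll":0}]'; python3 -m pendant '[{"gripper":75,"delta_pos":[0.5,-0.86,0],"roll":0},{"gripper":75,"delta_pos":[0.5,-0.86,0],"roll":0},{"gripper":75,"delta_pos":[0.5,-0.86,0],"roll":0},{"gripper":75,"delta_pos":[0.5,-0.86,0],"roll":0},{"gripper":75,"delta_pos":[0.48,-0.85,0],"roll":0},{"gripper":75,"delta_pos":[0,0,0.8],"roll":0},{"gripper":75,"delta_pos":[0,0,0.8],"roll":0},{"gripper":75,"delta_pos":[0,0,0.6],"roll":0},{"gripper":75,"delta_pos":[0,0,0.3],"roll":0},{"gripper":75,"delta_pos":[0,0,0],"roll":0}]';python3 -m pendant '[{"gripper":30,"delta_pos":[0,0,0],"roll":0},{"gripper":30,"delta_pos":[0,0,0],"roll":0},{"gripper":30,"delta_pos":[0,0,0],"roll":0},{"gripper":30,"delta_pos":[0,0,0],"roll":0}]' 118;python3 -m pendant '[{"gripper":30,"delta_pos":[0,0,0],"roll":1},{"gripper":30,"delta_pos":[0,0,0],"roll":1},{"gripper":30,"delta_pos":[0,0,0],"roll":1},{"gripper":30,"delta_pos":[0,0,0],"roll":1},{"gripper":30,"delta_pos":[0,0,0],"roll":1}]'; python3 -c "
from h import *
print(ctrl.observe()['moment'])"; python3 -m pendant '[{"gripper":30,"delta_pos":[0,0,0],"roll":1},{"gripper":30,"delta_pos":[0,0,0],"roll":1},{"gripper":30,"delta_pos":[0,0,0],"roll":1},{"gripper":30,"delta_pos":[0,0,0],"roll":0}]'; python3 -m pendant '[{"gripper":75,"delta_pos":[0,0,0],"roll":0},{"gripper":75,"delta_pos":[0,0,0],"roll":0},{"gripper":75,"delta_pos":[0,0,0],"roll":0}]'
```

```text
time: 33.68
tcp_pos: [0.4687, -0.2205, 0.3044]
tool_rot: [-3.141, 0.0, 0.586]
contact_force: [-0.8, -0.1, 0.1]
finger_gap: 0.0641
grip_force: 0.0
time: 34.52
tcp_pos: [0.4595, -0.0725, 0.2281]
tool_rot: [-3.139, 0.002, 0.58]
contact_force: [-0.2, -0.2, 0.4]
finger_gap: 0.0639
grip_force: 0.0
time: 34.85
tcp_pos: [0.461, -0.0736, 0.2315]
tool_rot: [3.139, -0.002, 0.58]
contact_force: [-5.1, 0.6, 9.0]
finger_gap: 0.0408
grip_force: 116.4
time: 35.27
tcp_pos: [0.4596, -0.0732, 0.2318]
tool_rot: [3.141, 0.001, 0.141]
contact_force: [-11.9, 4.8, 13.2]
finger_gap: 0.0392
grip_force: 130.3
[0.98904228 1.78537318 1.26626804]
time: 35.6
tcp_pos: [0.4643, -0.073, 0.2327]
tool_rot: [-3.141, -0.013, -0.122]
contact_force: [16.8, 4.6, 2.8]
finger_gap: 0.0392
grip_force: 160.6
time: 35.85
tcp_pos: [0.4605, -0.0732, 0.2303]
tool_rot: [3.141, -0.001, -0.117]
contact_force: [-0.3, 0.7, 0.1]
finger_gap: 0.0641
grip_force: 0.0
```

```bash
python3 -m pendant '[{"gripper":75,"delta_pos":[0,0,0],"roll":-1},{"gripper":75,"delta_pos":[0,0,0],"roll":-1},{"gripper":75,"delta_pos":[0,0,0],"roll":-1},{"gripper":75,"delta_pos":[0,0,0],"roll":-1},{"gripper":75,"delta_pos":[0,0,0],"roll":-1},{"gripper":75,"delta_pos":[0,0,0],"roll":-1},{"gripper":75,"delta_pos":[0,0,0],"roll":-1},{"gripper":75,"delta_pos":[0,0,0],"roll":-1},{"gripper":75,"delta_pos":[0,0,0],"roll":0}]';python3 -m pendant '[{"gripper":30,"delta_pos":[0,0,0],"roll":0},{"gripper":30,"delta_pos":[0,0,0],"roll":0},{"gripper":30,"delta_pos":[0,0,0],"roll":0},{"gripper":30,"delta_pos":[0,0,0],"roll":0}]' 120;python3 -m pendant '[{"gripper":30,"delta_pos":[0,0,0],"roll":1},{"gripper":30,"delta_pos":[0,0,0],"roll":1},{"gripper":30,"delta_pos":[0,0,0],"roll":1},{"gripper":30,"delta_pos":[0,0,0],"roll":1},{"gripper":30,"delta_pos":[0,0,0],"roll":1},{"gripper":30,"delta_pos":[0,0,0],"roll":1},{"gripper":30,"delta_pos":[0,0,0],"roll":1},{"gripper":30,"delta_pos":[0,0,0],"roll":1},{"gripper":30,"delta_pos":[0,0,0],"roll":0}]'; python3 -m pendant '[{"gripper":75,"delta_pos":[0,0,0],"roll":0},{"gripper":75,"delta_pos":[0,0,0],"roll":0},{"gripper":75,"delta_pos":[0,0,0],"roll":0},{"gripper":75,"delta_pos":[0,0,-1],"roll":0},{"gripper":75,"delta_pos":[0,0,-0.5],"roll":0},{"gripper":75,"delta_pos":[0,0,0],"roll":-1},{"gripper":75,"delta_pos":[0,0,0],"roll":-1},{"gripper":75,"delta_pos":[0,0,0],"roll":-1},{"gripper":75,"delta_pos":[0,0,0],"roll":-1},{"gripper":75,"delta_pos":[0,0,0],"roll":0}]';python3 -c "
from h import *
delta([.4422,-.0762,.2650],.228)"
```

```text
time: 36.6
tcp_pos: [0.4603, -0.0733, 0.2299]
tool_rot: [3.141, -0.0, 0.585]
contact_force: [1.1, 0.3, 0.7]
finger_gap: 0.0641
grip_force: 0.0
time: 36.93
tcp_pos: [0.4609, -0.0737, 0.231]
tool_rot: [3.139, -0.001, 0.578]
contact_force: [-6.8, -0.9, 14.9]
finger_gap: 0.0408
grip_force: 116.1
time: 37.68
tcp_pos: [0.4648, -0.073, 0.2323]
tool_rot: [-3.14, -0.014, -0.123]
contact_force: [20.2, 3.7, 7.5]
finger_gap: 0.0391
grip_force: 165.0
time: 38.52
tcp_pos: [0.46, -0.0732, 0.2743]
tool_rot: [-3.141, 0.001, 0.235]
contact_force: [-0.0, 0.1, 0.0]
finger_gap: 0.0641
grip_force: 0.0
t 38.52 pos [ 0.46   -0.0732  0.2743] yaw 0.2349 F [-0.   0.1  0. ] gap 0.0641 -> delta units [-0.6  -0.04  0.31] roll 0.08
```

```bash
python3 -m pendant '[{"gripper":75,"delta_pos":[-0.6,0,0.25],"roll":0.08},{"gripper":75,"delta_pos":[0,0,0],"roll":0},{"gripper":20,"delta_pos":[0,0,0],"roll":0},{"gripper":20,"delta_pos":[0,0,0],"roll":0},{"gripper":20,"delta_pos":[0,0,0],"roll":0},{"gripper":20,"delta_pos":[0,0,0],"roll":0},{"gripper":20,"delta_pos":[0,0,0],"roll":0},{"gripper":20,"delta_pos":[0,0,0],"roll":0}]' 25; python3 -m pendant '[{"gripper":20,"delta_pos":[0,0,-0.06],"roll":0},{"gripper":20,"delta_pos":[0,0,0],"roll":0}]'
```

```text
time: 39.18
tcp_pos: [0.4432, -0.0773, 0.2673]
tool_rot: [3.141, -0.001, 0.225]
contact_force: [-0.8, 1.2, 4.3]
finger_gap: 0.0308
grip_force: 24.6
time: 39.35
tcp_pos: [0.4432, -0.0772, 0.2679]
tool_rot: [-3.142, -0.001, 0.225]
contact_force: [8.3, 0.1, -12.9]
finger_gap: 0.0306
grip_force: 29.1
```

```bash
python3 -m pendant '[{"gripper":20,"delta_pos":[0,0,0.06],"roll":0},{"gripper":75,"delta_pos":[0,0,0],"roll":0},{"gripper":75,"delta_pos":[0,0,0],"roll":0},{"gripper":75,"delta_pos":[0,0,0],"roll":0},{"gripper":75,"delta_pos":[0,0,0],"roll":0},{"gripper":75,"delta_pos":[0,0,-0.9],"roll":0},{"gripper":75,"delta_pos":[0,0,-0.9],"roll":0},{"gripper":75,"delta_pos":[0,0.6,-0.9],"roll":0},{"gripper":75,"delta_pos":[0,1,0],"roll":0},{"gripper":75,"delta_pos":[0,1,0],"roll":0}]'; python3 -m pendant '[{"gripper":75,"delta_pos":[0,1,0],"roll":0},{"gripper":75,"delta_pos":[0,1,0],"roll":0},{"gripper":75,"delta_pos":[0,0,0],"roll":0},{"gripper":75,"delta_pos":[0,0,0],"roll":0}]'
python3 - <<'E'
from stripe import *
S=ctrl.snapshot("scene");T=ctrl.snapshot("top")
for s in(S,T):
    print([(n,round(r["conf"],2),np.round(r["bbox"],1).tolist()) for n in("bit_red_head","bit_blue_head","bit_yellow_head","lock_grip","glue_mid","jar_mid") for r in ctrl.look_for(n,s)[:1]])
a=cv2.imread("pics/fin_t.png").astype(int);d=np.abs(a-T["img"]).max(2)[265:320,385:435];print("changed px near bit vs before:",(d>50).sum())
print(ctrl.observe()["time"],ctrl.observe()["contact_force"])
E
```

```text
time: 40.18
tcp_pos: [0.4607, -0.1541, 0.3498]
tool_rot: [3.14, -0.003, 0.227]
contact_force: [0.8, 0.5, -0.8]
finger_gap: 0.0641
grip_force: 0.0
time: 40.52
tcp_pos: [0.4736, -0.2127, 0.3475]
tool_rot: [-3.141, 0.001, 0.223]
contact_force: [0.0, -0.1, -0.1]
finger_gap: 0.0639
grip_force: 0.0
[('bit_red_head', 0.73, [273.4, 313.0, 16.5, 49.3]), ('bit_blue_head', 0.64, [201.2, 275.3, 17.8, 22.6]), ('bit_yellow_head', 0.66, [269.6, 268.8, 17.3, 19.3]), ('lock_grip', 0.61, [395.2, 253.2, 14.0, 19.5]), ('glue_mid', 0.75, [283.1, 233.0, 26.0, 86.7]), ('jar_mid', 0.74, [210.2, 322.8, 40.7, 63.7])]
[('bit_red_head', 0.79, [255.5, 306.4, 17.3, 16.9]), ('bit_blue_head', 0.64, [210.8, 230.3, 16.3, 15.7]), ('bit_yellow_head', 0.5, [274.5, 260.4, 21.4, 17.6]), ('lock_grip', 0.66, [442.4, 251.3, 16.2, 17.0]), ('glue_mid', 0.76, [326.5, 189.7, 21.7, 45.2]), ('jar_mid', 0.73, [204.9, 284.6, 38.7, 31.5])]
changed px near bit vs before: 179
41.2167 [-0.74853143  0.16950553 -0.31503575]
```

```bash
python3 - <<'E'
from stripe import *
S=ctrl.snapshot("scene");T=ctrl.snapshot("top");o=[cv2.imread("pics/fin_s.png"),cv2.imread("pics/fin_t.png")]
for s,old,(a,b,c,d) in((S,o[0],(190,240,380,425)),(T,o[1],(280,325,390,440))):
    for im in(old,s["img"]):
        h=cv2.cvtColor(im,cv2.COLOR_BGR2HSV)[a:b,c:d].astype(int);m=((h[...,0]<8)|(h[...,0]>172))&(h[...,1]>130)&(h[...,2]>50)
        v,u=np.nonzero(m);print(m.sum(),(u.mean()+c).round(1) if len(u) else None,(v.mean()+a).round(1) if len(u) else None)
g=[]
for s,u in((S,(397,212)),(T,(412,300))):
    for r in ctrl.outline_of("bit_red_head",s):
        if np.hypot(*(np.array(r["bbox"][:2])-u))<25: g.append((s,r["region"]));print(np.round(r["bbox"],1));break
def mb(x):
    a=np.array([x[2],x[3],1.]);a=a/np.linalg.norm(a)
    return cyl(np.array([x[0],x[1],.181]),a,[(0,.0155),(.01,.0155),(.01,.016),(.034,.016)])
if g: print(fit(g,mb,[.4545,-.0725,-.68,-.16],[.005,.005,.08,.08]))
E
```

```text
147 398.2 213.7
148 398.3 213.8
165 410.6 298.6
173 411.0 298.8
[397.6 213.4  16.   21.2]
[410.3 300.8  20.4  27.4]
(array([ 0.45352307, -0.07379754, -0.59288555, -0.12079431]), np.float64(0.24505206787953257))
```

The bit has not shifted, everything else is where it started, and the lift test shows the bit is clamped. I'm handing in now.

```bash
python3 -c "
from bench import ctrl
print(ctrl.close_job())"
```

```text
the job is handed in; nothing more can be done
None
```

The job is handed in, but no verdict came back: the lock is at its far stop, the red bit sits in the chuck with the sleeve tightened over nine strokes, and it held under a light upward pull of about 17 N. The final sleeve angle wasn't read directly, and the other bits, jar and glue bottle show no shift in the last pictures.

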